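# Set up the tamping station

### The arm

A 6-joint arm with a two-finger parallel gripper is mounted at the origin on the work surface. World frame = base frame: x ahead of the robot, y to its left, z up, the work surface at z = 0. Lengths are in m, angles in rad, forces in N, time in s.
With the tool pointing down it reaches from about 0.35 to 0.85 m from the base axis. Payload 8.1 kg.
Tool frame: the origin (TCP) lies on the centre line of the jaws, within the pads' length; the fingertips stand 8 mm ahead of it and the grasp point (between the pads) lies 11 mm behind it; y points along the fingers, x is the direction in which the jaws open and shut, and the axes are right-handed (so a half turn about y gives the same grasp; the last joint's range is limited). The gripper opens to 85 mm and grips with 20 to 120 N. Pads are 22 mm wide; open, the fingers measure 114 mm over their backs; the gripper's body (76 mm by 85 mm) begins 54 mm behind the grasp point. The pads swing forward as they close: fully open they stand 13 mm farther back than shut.
Start: joints at [1.036, 0.13, 1.488, -0, 1.523, -0.085], TCP at [0.261, 0.54, 0.239] pointing down, gripper open.
Joint ranges: [-2.96, 2.96], [-0.89, 2.26], [0.02, 2.5], [-1.34, 4.48], [0, 2.73], [-2.66, 2.66]. Speed limits (rad/s): [2.39, 2.39, 2.79, 3.14, 3.14, 3.14].

### API

Orientations are given as a rotation vector (axis times angle).
In Python, from plant import * gives the robot as it stands.
- The arm moves only by the tool servo_tool, never from a script. Its argument "targets" is a list of rows, each an object with "linear": the shift along the world's x, y, z in m, a list of three; "roll": the turn about the world's z in rad. A call has 1 to 5 rows; each row is the pose to reach, as a shift and turn from the pose commanded when the call began; what a row does not reach only later rows make up. A row lasts 1/10 s, in which the tool goes at most 50 mm and 8.59 degrees, less where a joint would pass 70% of its speed; a pose out of reach is approached as far as the arm can. A call with a gripper value outside its range is refused whole. "fingers" is the finger opening in m, from 0 to 0.0854, set as the call begins (left out, the last holds). The fingers move at their own pace and stop on an object; the grip force is fixed at half the most. Time passes only in rows, so rows that repeat a pose let the fingers close. It gives the time, the measured TCP pose, the force and the opening at its end, in the units of the state.
- sense(): the state, without advancing time (a new reading comes with each control period).
- camera(name): name is "scene" or "top"; returns a dict with "pixels" (420x560x3 uint8, red, green, blue), "fov_y" (degrees; the focal length in pixels is half the picture's height over the tangent of half this angle, whatever the lens; pixels are square), "cx", "cy" (the principal point, pixels), "k1" (the pictures are not rectified: a ray, as slopes to the right and down, at radius r is drawn at 1 + k1 r^2 times it, then the intrinsics apply), "R" (3x3) and "t" (3): a world point X has camera coordinates R X + t. Camera axes: x right, y down, z forward; pixel columns grow to the right and rows downward; lengths in m; the calibration is good to about 2 mm. A picture is of the moment at which its call begins. There is no depth.
- hand_in(): hands the job in, once; it reports no verdict.
Trained networks look in the newest picture that a camera, given by its name, has taken for a name from the list of things; names that differ only in an ending like _2 or _b are one class to them, and where a whole thing is asked for, a point or a joint stands for the part that bears it (a point fixed in the world has none). Each returns a list of dicts, best first, with "score" (0 to 1); they miss things now and then, are a little off and sometimes report something else, mostly with a low value. They report only what shows in the picture. A call takes as long as a camera call.
- trace(name, camera): "mask" (420x560 bool, what is visible of it) and "extent" ([left, top, right, bottom] in pixels, round what is visible of it).
The state is a dict: "time": time; "qpos": joint angles; "joint_velocities": joint speeds; "tau": joint torques, N m; "tcp_pos": TCP position; "orientation": TCP orientation; "ft_force": force on the tool from outside, world axes, zero at the start; "wrist_torque": the same for the moment, N m; "finger_gap": finger opening in m.
Only numpy, scipy, OpenCV 4.12 (cv2) and the standard library are available. Lean on these libraries where they do the work, as an engineer would, in place of code of your own. Each camera call takes 0.05 s, during which the arm holds its last target.

### The job

The washed espresso tools lie on the draining tray: set up the tamping station on the rubber mat with them. Rest the portafilter on the tamping stand with its handle in the stand's fork and fit the dosing funnel on top of its basket; then, seen from the handle's end, stand the tamper on the mat to the right of the basket, the leveller to its left and the dosing cup straight behind it, each upright and about 10 cm from the basket, centre to centre. Set the things down rather than dropping them, and leave the milk jug, the knock box and the cup where they are.

Things in the scene. Friction and masses are not known exactly. Their poses are not given: they have to be found in the camera images.
- portafilter: Bottomless portafilter, 0.5 kg: steel head 68 mm wide, 32 high, open basket in it (54 mm wide, 25 deep); two 8 mm side lugs. Lies on its flat bottom on the tray. Origin: centre of the head's underside, z up; handle along -x. Grip it at the neck: x -34 to -84 mm, 16 mm wide (y), 14 high, centre at z = 20. Wooden handle 28 mm thick from there to x = -194. Centre of mass near x = -20.
- funnel: Dosing funnel, 0.09 kg: low open aluminium ring on a spigot, on the tray, 28 mm high. Origin: centre of the underside, z up. Ring from z = 8 to 28 mm, 62 mm outside, 42 bore; spigot below tapers from 48 to 38 mm. The spigot drops into the portafilter's 54 mm basket until the ring sits on the rim: funnel origin then 24 mm above the portafilter's origin.
- tamper: Tamper, 0.35 kg, 88 mm high, standing on the tray: steel base 53 mm across, 20 mm high, waist, upright dark wooden handle 32 mm thick between z = 48 and 80 mm (the grip). Origin: centre of the underside, z up.
- leveller: Coffee leveller, 0.28 kg: low solid puck 37 mm high on the tray; steel foot 53 mm across up to z = 13 mm, above it a dark knurled grip 58 mm across. Origin: centre of the underside, z up.
- dosing_cup: Dosing cup, 0.12 kg: deep straight steel beaker without handle on the tray, 54 mm outside, 58 mm high, 3 mm wall, open top. Origin: centre of the underside, z up.
- stand: Steel stand fixed on the mat. Origin: axis of its round rubber pad, at the mat's top; x away from the fork ('behind'), y left, z up. Pad 72 mm wide, top at z = 40 mm: the head's seat, portafilter x along stand x; curved fence behind, inner radius 42, to z = 56. Fork at x = -108: prongs 40 mm apart inside, 58 outside, to z = 71, saddle at z = 43. Base plate 78 mm wide (y), x -121 to +49.
- mat: Black rubber bar mat under the stand, 300 (x) x 320 (y) x 4 mm, fixed. Origin: centre of its underside. The draining tray with the tools is the grey, metal-rimmed one on the other side of the robot's middle, 275 x 356 mm, fixed, its floor 6 mm above the table, its rim 10 mm.
- milk_jug: Steel milk jug with handle, 100 mm high, 86 mm across, at the far side of the bar; leave it alone. Origin: centre of the underside.
- knock_box: Round black knock box with a rubber bar across its mouth, 95 mm high, 124 mm across, at the far side of the bar; leave it alone. Origin: centre of the underside.
- cup: White ceramic cup with a handle, 58 mm high, 68 mm across, at the far side of the bar; leave it alone. Origin: centre of the underside.

How it is judged:
At the end, for the whole second after the job is handed in: Portafilter on the pad (12 mm), handle in the fork (0.2 rad); funnel seated on its basket (8 mm); on the mat, in the stand's own directions, 100 mm from the pad's axis, each within 20 mm: tamper right, leveller left, dosing cup behind. All upright, released, at rest (horizontal distance between portafilter and stand below 0.012 m and angle between the x axis of portafilter and the x axis of stand, either way round below 0.2 rad and z of portafilter in the frame of stand between 0.035 and 0.045 m and horizontal distance between funnel and portafilter below 0.008 m and z of funnel in the frame of portafilter between 0.02 and 0.028 m and x of tamper in the frame of stand between -0.02 and 0.02 m and y of tamper in the frame of stand between -0.12 and -0.08 m and z of tamper in the frame of stand between -0.004 and 0.004 m and x of leveller in the frame of stand between -0.02 and 0.02 m and y of leveller in the frame of stand between 0.08 and 0.12 m and z of leveller in the frame of stand between -0.004 and 0.004 m and x of dosing_cup in the frame of stand between 0.08 and 0.12 m and y of dosing_cup in the frame of stand between -0.02 and 0.02 m and z of dosing_cup in the frame of stand between -0.004 and 0.004 m and linear speed of each of portafilter, funnel, tamper, leveller, dosing_cup below 0.02 m/s and angle between each of portafilter, funnel, tamper, leveller, dosing_cup's own z axis and vertical below 0.1 rad and contact force between each of portafilter, funnel, tamper, leveller, dosing_cup and the fingers below 0.1 N); the robot touches nothing.
It fails at once if the milk jug, the knock box or the cup is moved by more than 20 mm (distance of any of milk_jug, knock_box, cup from where it was at the start of the episode above 0.02 m).
It fails at once if one of the five tools is dropped from more than about 25 mm or thrown (faster than 0.7 m/s while out of the fingers) ((linear speed of portafilter above 0.7 m/s and contact force between portafilter and the fingers below 0.05 N) or (linear speed of funnel above 0.7 m/s and contact force between funnel and the fingers below 0.05 N) or (linear speed of tamper above 0.7 m/s and contact force between tamper and the fingers below 0.05 N) or (linear speed of leveller above 0.7 m/s and contact force between leveller and the fingers below 0.05 N) or (linear speed of dosing_cup above 0.7 m/s and contact force between dosing_cup and the fingers below 0.05 N)).
It also fails if it takes over 120 s, if anything falls off the work surface, if the arm or the gripper's body presses on something with over 40 N, if the wrist force passes 120 N, or if a joint passes its speed limit or range.

## Working session

There is one attempt and no reset: what is moved stays moved. The work goes in short steps, Python scripts to look and compute and a tool call to move; the robot and the scene stay as the last step left them, time stands still between calls to the robot, and variables do not carry over. Pictures are saved under pics/ and viewed, and the job is handed in when it is done.

Besides the shell and the picture viewer there is one more tool, called by a JSON object that holds its "api" and its "payload", one argument or row to a line. servo_tool: Moves the arm, as the interface text tells. Its arguments: {"type":"object","properties":{"targets":{"type":"array","items":{"type":"object","properties":{"linear":{"type":"array","items":{"type":"number"}},"roll":{"type":"number"}}}},"fingers":{"type":"number"}},"required":["targets"]}

```bash
ls; mkdir -p pics
python3 - <<'E'
from plant import *
import cv2
s=sense();print(s)
for n in("scene","top"):
    c=camera(n);cv2.imwrite(f"pics/{n}0.png",c["pixels"][:,:,::-1]);print(n,{k:v for k,v in c.items() if k!="pixels"})
E
```

```text
pics
{'time': 0.0, 'qpos': array([ 1.03558987e+00,  1.31184909e-01,  1.48925908e+00,  2.96366320e-06,
        1.52297161e+00, -8.53582633e-02]), 'joint_velocities': array([ 0.00118531, -0.00046851, -0.00069968, -0.00057923, -0.00117216,
       -0.00079551]), 'tau': array([ 1.11331745e-03, -5.69424355e+01, -5.00540400e+01,  1.75738428e-04,
        1.53817510e-02, -2.34858597e-06]), 'tcp_pos': array([0.26058889, 0.53988238, 0.23824131]), 'orientation': array([-1.38990703, -0.87056127,  0.87322225]), 'ft_force': array([0.24518077, 0.55623493, 0.44652938]), 'wrist_torque': array([-0.01537413, -0.02829866, -0.04352973]), 'finger_gap': 0.08559405976855991}
scene {'fov_y': 52.09318259525759, 'cx': 283.5089539738549, 'cy': 206.04617168053488, 'k1': -0.005730698240416589, 'R': array([[-0.48696641,  0.87329885,  0.01458874],
       [ 0.59789786,  0.34548104, -0.72329869],
       [-0.63669605, -0.34349959, -0.69038118]]), 't': array([ 0.26454428, -0.33248749,  1.37654298])}
top {'fov_y': 46.617646982586535, 'cx': 278.26890325836536, 'cy': 212.3341393519362, 'k1': -0.03164669269166805, 'R': array([[-0.01758589, -0.99981141,  0.00823861],
       [-0.98690206,  0.0160361 , -0.16052155],
       [ 0.16035916, -0.01095361, -0.98699795]]), 't': array([0.0096253 , 0.59308709, 1.22257659])}
```

View pics/scene0.png

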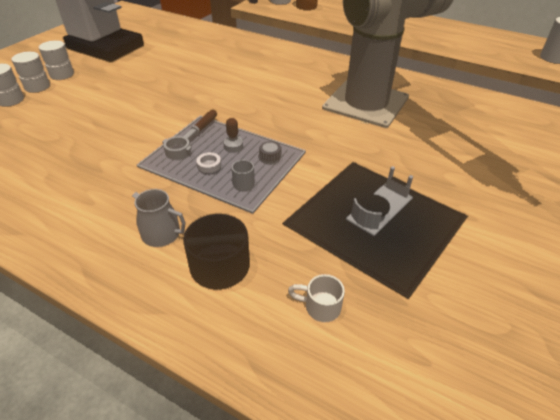

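View pics/top0.png

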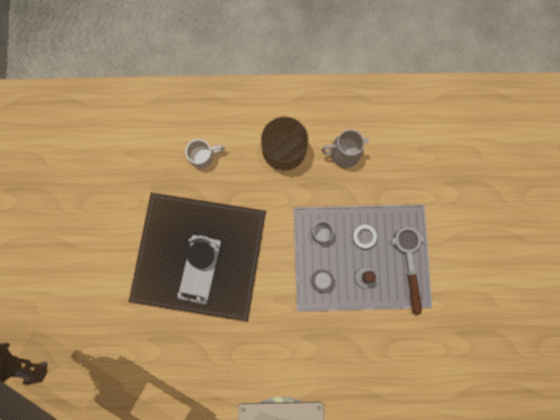

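```bash
cat > h.py <<'E'
from plant import *
import numpy as np, cv2
from scipy.spatial.transform import Rotation as Ro
def K(c):
    f=210/np.tan(np.radians(c["fov_y"]/2)); return np.array([[f,0,c["cx"]],[0,f,c["cy"]],[0,0,1]]),np.array([c["k1"],0,0,0,0.])
def proj(c,X):
    k,d=K(c); X=np.atleast_2d(np.asarray(X,float)); return cv2.projectPoints(X.reshape(-1,1,3),cv2.Rodrigues(c["R"])[0],c["t"],k,d)[0].reshape(-1,2)
def unproj(c,uv,z):
    k,d=K(c); uv=np.asarray(uv,float).reshape(-1,1,2)
    n=cv2.undistortPoints(uv,k,d).reshape(-1,2); D=np.c_[n,np.ones(len(n))]@c["R"]; o=-c["R"].T@c["t"]
    return o+D*((z-o[2])/D[:,2])[:,None]
def tool(s):
    R=Ro.from_rotvec(s["orientation"]).as_matrix(); return s["tcp_pos"],R
E
python3 - <<'E'
from h import *
s=sense();print(tool(s)[1].round(3))
for cam in("top","scene"):
    c=camera(cam)
    for n in "portafilter funnel tamper leveller dosing_cup stand mat milk_jug knock_box cup".split():
        for d in trace(n,cam)[:2]:
            m=d["mask"];v,u=np.nonzero(m)
            print(cam,n,round(d["score"],2),d["extent"],u.mean().round(1),v.mean().round(1),m.sum(), unproj(c,[u.mean(),v.mean()],.02)[0].round(3))
print(sense()["time"])
E
```

```text
[[ 0.435 -0.001 -0.901]
 [ 0.901 -0.001  0.435]
 [-0.002 -1.     0.   ]]
top portafilter 0.56 [392.4, 225.0, 422.5, 314.1] 410.0 261.4 1222 [ 0.461 -0.345  0.02 ]
top funnel 0.7 [354.9, 224.2, 377.4, 246.1] 365.0 236.2 328 [ 0.53  -0.229  0.02 ]
top tamper 0.62 [351.0, 269.2, 376.7, 290.6] 365.3 277.7 332 [ 0.421 -0.225  0.02 ]
top leveller 0.71 [312.9, 270.5, 335.7, 293.3] 322.3 280.5 421 [ 0.416 -0.112  0.02 ]
top leveller 0.36 [128.4, 189.6, 268.8, 323.6] 197.8 254.9 11606 [0.488 0.213 0.02 ]
top dosing_cup 0.58 [313.1, 224.0, 333.2, 240.6] 322.3 232.0 386 [ 0.543 -0.116  0.02 ]
top dosing_cup 0.45 [127.9, 191.7, 270.5, 318.9] 197.8 255.0 11734 [0.488 0.213 0.02 ]
top stand 0.8 [180.9, 236.0, 221.2, 304.4] 199.1 269.0 1956 [0.451 0.209 0.02 ]
top mat 0.72 [129.9, 190.8, 269.4, 322.1] 197.9 254.9 11712 [0.488 0.212 0.02 ]
top milk_jug 0.66 [323.5, 127.5, 368.3, 166.1] 346.7 148.4 1101 [ 0.772 -0.191  0.02 ]
top milk_jug 0.46 [393.0, 224.9, 423.8, 312.5] 409.8 262.4 1199 [ 0.459 -0.345  0.02 ]
top knock_box 0.83 [259.0, 116.6, 307.5, 170.5] 284.5 142.9 2155 [ 0.789 -0.021  0.02 ]
to
[... 422 characters left out ...]
02 ]
scene dosing_cup 0.73 [233.6, 160.3, 256.5, 188.2] 242.9 175.5 626 [ 0.526 -0.126  0.02 ]
scene dosing_cup 0.5 [159.4, 106.8, 216.2, 161.1] 185.3 139.4 868 [ 0.475 -0.347  0.02 ]
scene stand 0.77 [347.5, 167.7, 411.5, 235.3] 381.0 204.8 2113 [0.454 0.21  0.02 ]
scene mat 0.81 [285.3, 161.1, 467.2, 296.3] 377.7 230.4 11215 [0.536 0.232 0.02 ]
scene milk_jug 0.75 [136.4, 188.9, 183.7, 246.6] 157.1 218.4 2127 [ 0.748 -0.21   0.02 ]
scene knock_box 0.9 [182.1, 213.3, 249.7, 287.5] 217.0 251.2 4121 [ 0.759 -0.038  0.02 ]
scene knock_box 0.49 [195.0, 149.8, 220.3, 174.6] 208.4 162.8 423 [ 0.527 -0.231  0.02 ]
scene cup 0.74 [286.9, 273.5, 343.0, 322.0] 320.4 296.9 1718 [0.754 0.198 0.02 ]
1.2
```

```bash
cat > fit.py <<'E'
from h import *
from scipy.optimize import minimize
def cyl(x,y,z0,z1,r0,r1=None,a0=0,a1=2*np.pi):
    r1=r0 if r1 is None else r1; a=np.linspace(a0,a1,40)
    return np.r_[np.c_[x+r0*np.cos(a),y+r0*np.sin(a),a*0+z0],np.c_[x+r1*np.cos(a),y+r1*np.sin(a),a*0+z1]]
def box(x0,x1,y0,y1,z0,z1): return np.array([[x,y,z] for x in(x0,x1) for y in(y0,y1) for z in(z0,z1)])
def hcyl(x0,x1,zc,r):
    a=np.linspace(0,2*np.pi,24); return np.array([[x,r*np.cos(t),zc+r*np.sin(t)] for x in(x0,x1) for t in a])
def fence():
    out=[]
    for a in np.linspace(-1.0,1.0,9)[:-1]:
        out.append(np.array([[r*np.cos(t),r*np.sin(t),z] for r in(.042,.045) for t in(a,a+.25) for z in(0.,.056)]))
    return out
M=dict(
 portafilter=[cyl(0,0,0,.032,.034),box(-.084,-.03,-.008,.008,.013,.027),hcyl(-.194,-.084,.02,.014),box(-.004,.004,-.042,.042,.018,.028)],
 funnel=[cyl(0,0,.008,.028,.031),cyl(0,0,0,.008,.019,.024)],
 tamper=[cyl(0,0,0,.02,.0265),cyl(0,0,.02,.05,.012),cyl(0,0,.048,.080,.016),cyl(0,0,.08,.088,.016,.010)],
 leveller=[cyl(0,0,0,.013,.0265),cyl(0,0,.013,.037,.029)],
 dosing_cup=[cyl(0,0,0,.058,.027)],
 stand=[box(-.121,.049,-.039,.039,0,.004),cyl(0,0,0,.040,.036),box(-.112,-.104,.02,.029,0,.071),box(-.112,-.104,-.029,-.02,0,.071),box(-.112,-.104,-.029,.029,0,.043)]+fence(),
 mat=[box(-.15,.15,-.16,.16,0,.004)])
def render(c,name,p,z0,S=4):
    co,si=np.cos(p[2]),np.sin(p[2]); R=np.array([[co,-si,0],[si,co,0],[0,0,1]])
    im=np.zeros((420*S,560*S),np.uint8)
    for P in M[name]:
        uv=proj(c,P@R.T+[p[0],p[1],z0]); h=cv2.convexHull(((uv+.5)*S).astype(np.float32))
        cv2.fillConvexPoly(im,np.round(h*16).astype(np.int32),255,shift=4)
    return cv2.resize(im,(560,420),interpolation=cv2.INTER_AREA)/255.
def fit(name,obs,p0,z0,yaw):
    # obs: list of (cam dict, mask)
    def cost(q):
        p=[q[0]*.01+p0[0],q[1]*.01+p0[1],p0[2]+(q[2]*.1 if yaw else 0)]
        t=0
        for c,m in obs:
            r=render(c,name,p,z0); t+=1-np.minimum(r,m).sum()/np.maximum(r,m).sum()
        return t/len(obs)
    n=3 if yaw else 2
    best=minimize(cost,np.zeros(n),method="Nelder-Mead",options=dict(xatol=.01,fatol=1e-4,initial_simplex=np.r_[np.zeros((1,n)),np.eye(n)]))
    q=best.x
    return np.array([q[0]*.01+p0[0],q[1]*.01+p0[1],p0[2]+(q[2]*.1 if yaw else 0)]),best.fun
E
python3 - <<'E'
from fit import *
C={n:camera(n) for n in("top","scene")}
G=dict(portafilter=(.53,-.34,-.0+0.1,.006,1),funnel=(.53,-.23,0,.006,0),tamper=(.42,-.23,0,.006,0),leveller=(.416,-.112,0,.006,0),dosing_cup=(.535,-.116,0,.006,0),stand=(.485,.205,-.15,.004,1),mat=(.49,.21,-.15,0,1))
vis={n:C[n]["pixels"].copy() for n in C}
for n,(x,y,a,z,yw) in G.items():
    obs=[(k,C[k],trace(n,k)[0]["mask"].astype(float)) for k in C]
    out=[fit(n,[o[1:]],[x,y,a],z,yw) for o in obs]+[fit(n,[o[1:] for o in obs],[x,y,a],z,yw)]
    print(n,*[(o[0].round(4),round(o[1],3)) for o in out])
    for k in C:
        r=(render(C[k],n,out[2][0],z)>.5).astype(np.uint8)
        cs,_=cv2.findContours(r,cv2.RETR_EXTERNAL,cv2.CHAIN_APPROX_NONE); cv2.drawContours(vis[k],cs,-1,(0,255,0),1)
a=cv2.resize(vis["top"][180:330,120:440],None,fx=2.5,fy=2.5,interpolation=0);cv2.imwrite("pics/fit_top.png",a[:,:,::-1])
a=cv2.resize(vis["scene"][100:300,130:470],None,fx=2.3,fy=2.3,interpolation=0);cv2.imwrite("pics/fit_scene.png",a[:,:,::-1])
E
```

```text
portafilter (array([ 0.5179, -0.3378,  0.0778]), np.float64(0.093)) (array([ 0.5196, -0.3396,  0.0868]), np.float64(0.102)) (array([ 0.5193, -0.339 ,  0.0742]), np.float64(0.113))
funnel (array([ 0.5297, -0.226 ,  0.    ]), np.float64(0.276)) (array([ 0.5296, -0.2293,  0.    ]), np.float64(0.072)) (array([ 0.5303, -0.2272,  0.    ]), np.float64(0.188))
tamper (array([ 0.4208, -0.2244,  0.    ]), np.float64(0.054)) (array([ 0.4209, -0.2276,  0.    ]), np.float64(0.11)) (array([ 0.4214, -0.2253,  0.    ]), np.float64(0.098))
leveller (array([ 0.4161, -0.1104,  0.    ]), np.float64(0.048)) (array([ 0.4157, -0.1145,  0.    ]), np.float64(0.141)) (array([ 0.4162, -0.111 ,  0.    ]), np.float64(0.107))
dosing_cup (array([ 0.5413, -0.1127,  0.    ]), np.float64(0.094)) (array([ 0.5406, -0.1155,  0.    ]), np.float64(0.064)) (array([ 0.5413, -0.1144,  0.    ]), np.float64(0.089))
stand (array([ 0.488 ,  0.2024, -0.231 ]), np.float64(0.036)) (array([ 0.4849,  0.1991, -0.2291]), np.float64(0.059)) (array([ 0.4874,  0.2017, -0.2136]), np.float64(0.069))Traceback (most recent call last):
  File "<stdin>", line 6, in <module>
IndexError: list index out of range
```

Run:
```python
from fit import *
C={n:camera(n) for n in("top","scene")}
G=dict(portafilter=(.519,-.3388,.081),funnel=(.5297,-.2278,0),tamper=(.421,-.226,0),leveller=(.416,-.1125,0),dosing_cup=(.541,-.114,0),stand=(.4868,.2009,-.23))
for k in C:
    vis=C[k]["pixels"].copy()
    S=3; x0,x1,y0,y1=(170,440,190,330) if k=="top" else (130,420,100,250)
    vis=cv2.resize(vis[y0:y1,x0:x1],None,fx=2.7,fy=2.7,interpolation=cv2.INTER_CUBIC)
    for n,p in G.items():
        r=render(C[k],n,p,.004 if n=="stand" else .006)[y0:y1,x0:x1]
        r=(cv2.resize(r,None,fx=2.7,fy=2.7)>.5).astype(np.uint8)
        cs,_=cv2.findContours(r,cv2.RETR_EXTERNAL,cv2.CHAIN_APPROX_NONE); cv2.drawContours(vis,cs,-1,(0,255,0),1)
    cv2.imwrite(f"pics/fit_{k}.png",vis[:,:,::-1])
c=C["top"];d=trace("mat","top")
m=d[0]["mask"].astype(float) if d else None
if d: print(fit("mat",[(c,m)],[.49,.21,-.2],0,1))
```

```text
(array([ 0.48727044,  0.21562335, -0.17527065]), np.float64(0.15113995843762829))
```

View pics/fit_top.png

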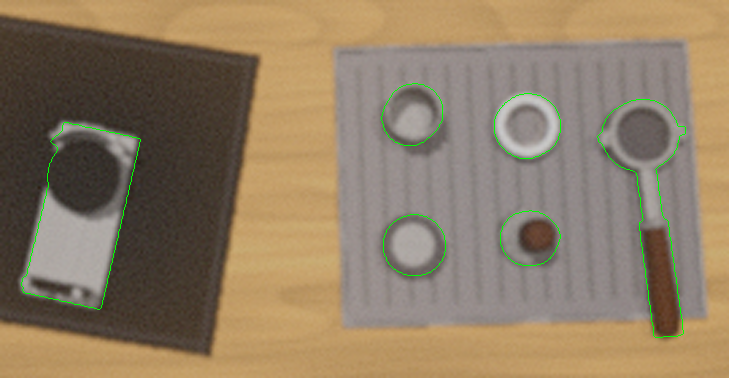

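View pics/fit_scene.png

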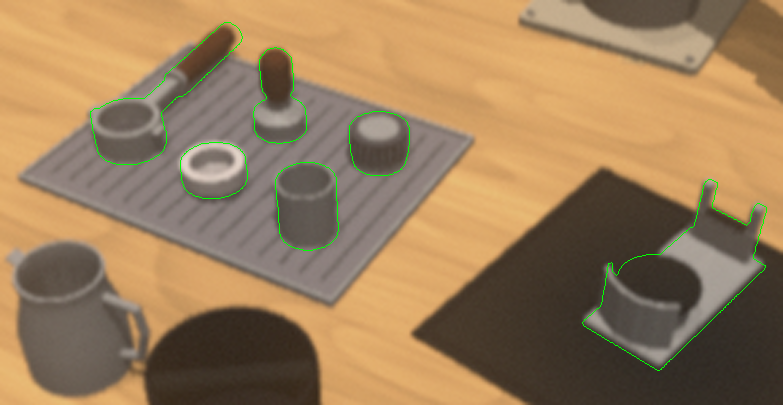

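{"api": "servo_tool", "payload": {
  "targets": [
    {"linear":[0.025,-0.04,0],"roll":0.12},
    {"linear":[0.05,-0.08,0],"roll":0.24},
    {"linear":[0.075,-0.12,0],"roll":0.36},
    {"linear":[0.1,-0.16,0],"roll":0.48},
    {"linear":[0.125,-0.2,0],"roll":0.53}
  ],
  "fingers": 0.06
}}

```text
time: 2.65
tcp_pos: [0.3865, 0.3388, 0.2395]
orientation: [-1.168, -1.272, 1.271]
ft_force: [1.3, -0.4, 0.4]
finger_gap: 0.06
```

{"api": "servo_tool", "payload": {
  "targets": [
    {"linear":[0.02,-0.045,-0.01]},
    {"linear":[0.035,-0.09,-0.02]},
    {"linear":[0.05,-0.137,-0.03]},
    {"linear":[0.06,-0.185,-0.03]},
    {"linear":[0.07,-0.23,-0.03]}
  ]
}}

```text
schema error: expected keys linear, roll
```

{"api": "servo_tool", "payload": {
  "targets": [
    {"linear":[0.005,-0.048,0]},
    {"linear":[0.01,-0.096,0]},
    {"linear":[0.012,-0.144,0]},
    {"linear":[0.013,-0.192,0]},
    {"linear":[0.015,-0.24,0]}
  ]
}}

```text
schema error: expected keys linear, roll
```

{"api": "servo_tool", "payload": {
  "targets": [
    {"linear":[0,-0.048,-0.01]},
    {"linear":[0.001,-0.096,-0.03]},
    {"linear":[0.001,-0.144,-0.05]},
    {"linear":[0.002,-0.192,-0.07]},
    {"linear":[0.002,-0.212,-0.09]}
  ]
}}

```text
schema error: expected keys linear, roll
```

{"api": "servo_tool", "payload": {
  "targets": [
    {"linear":[0,0,0]}
  ]
}}

```text
schema error: expected keys linear, roll
```

{"api": "servo_tool", "payload": {
  "targets": [
    {"linear":[0.02,-0.045,-0.01],"roll":0},
    {"linear":[0.035,-0.09,-0.02],"roll":0},
    {"linear":[0.05,-0.137,-0.03],"roll":0},
    {"linear":[0.06,-0.185,-0.03],"roll":0},
    {"linear":[0.07,-0.23,-0.03],"roll":0}
  ]
}}

```text
time: 3.15
tcp_pos: [0.4557, 0.1082, 0.209]
orientation: [-1.17, -1.268, 1.268]
ft_force: [0.8, -0.0, 0.1]
finger_gap: 0.0596
```

{"api": "servo_tool", "payload": {
  "targets": [
    {"linear":[0.005,-0.048,0],"roll":0},
    {"linear":[0.01,-0.096,0],"roll":0},
    {"linear":[0.012,-0.144,0],"roll":0},
    {"linear":[0.013,-0.192,0],"roll":0},
    {"linear":[0.015,-0.24,0],"roll":0}
  ]
}}

```text
time: 3.65
tcp_pos: [0.4706, -0.1317, 0.2097]
orientation: [-1.171, -1.268, 1.268]
ft_force: [0.9, 0.4, -0.4]
finger_gap: 0.0597
```

{"api": "servo_tool", "payload": {
  "targets": [
    {"linear":[0,-0.048,-0.01],"roll":0},
    {"linear":[0.001,-0.096,-0.03],"roll":0},
    {"linear":[0.001,-0.144,-0.05],"roll":0},
    {"linear":[0.002,-0.192,-0.07],"roll":0},
    {"linear":[0.002,-0.212,-0.09],"roll":0}
  ]
}}

```text
time: 4.15
tcp_pos: [0.4726, -0.3455, 0.1192]
orientation: [-1.174, -1.266, 1.267]
ft_force: [-0.4, -0.2, 0.3]
finger_gap: 0.06
```

{"api": "servo_tool", "payload": {
  "targets": [
    {"linear":[0,0,0],"roll":0}
  ]
}}

```text
time: 4.25
tcp_pos: [0.4703, -0.3437, 0.1153]
orientation: [-1.167, -1.264, 1.265]
ft_force: [-1.0, 1.4, -0.2]
finger_gap: 0.0597
```

```bash
cat > look.py <<'E'
from fit import *
import sys
def look(tag,boxes={"top":(170,440,190,330),"scene":(130,420,100,250)},f=2.7,marks=[]):
    C={}
    for k in boxes:
        c=C[k]=camera(k); x0,x1,y0,y1=boxes[k]
        v=cv2.resize(c["pixels"][y0:y1,x0:x1],None,fx=f,fy=f,interpolation=cv2.INTER_CUBIC)
        for m in marks:
            u=(proj(c,m)[0]+.5-[x0,y0])*f; cv2.circle(v,tuple(int(a) for a in u),3,(0,255,0),1)
        cv2.imwrite(f"pics/{tag}_{k}.png",v[:,:,::-1])
    return C
E
python3 - <<'E'
from look import *
s=sense();p,R=tool(s);print(p.round(4),R.round(3).tolist(),s["time"])
look("a",{"top":(330,450,200,330),"scene":(130,330,60,200)},4,[p,p+R[:,1]*.008])
E
```

```text
[ 0.4703 -0.3437  0.1153] [[-0.076, -0.004, -0.997], [0.997, 0.003, -0.076], [0.003, -1.0, 0.004]] 4.25
```

View pics/a_top.png

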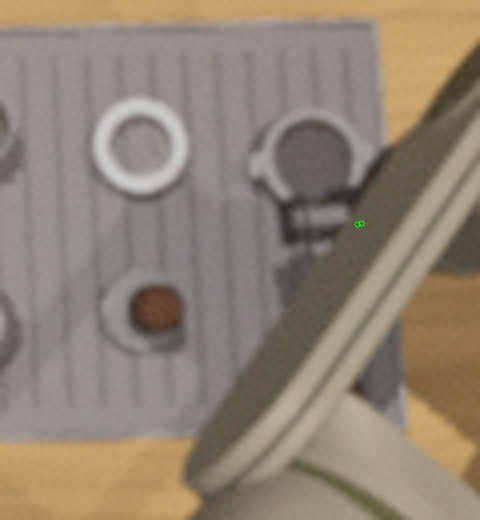

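View pics/a_scene.png

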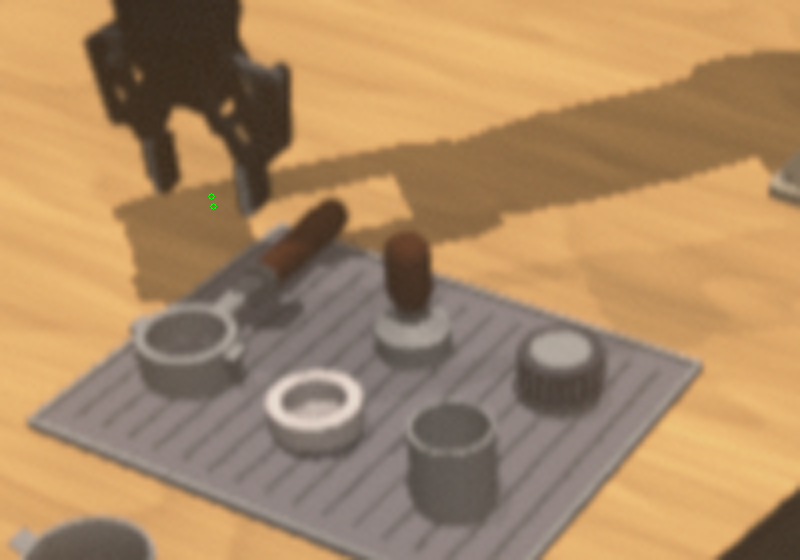

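{"api": "servo_tool", "payload": {
  "targets": [
    {"linear":[0,0,-0.025],"roll":0},
    {"linear":[0,0,-0.05],"roll":0},
    {"linear":[0,0,-0.075],"roll":0},
    {"linear":[0,0,-0.09],"roll":0},
    {"linear":[0,0,-0.096],"roll":0}
  ]
}}

```text
time: 4.85
tcp_pos: [0.4727, -0.3403, 0.0225]
orientation: [-1.168, -1.269, 1.269]
ft_force: [-0.8, 0.3, 0.1]
finger_gap: 0.0601
```

{"api": "servo_tool", "payload": {
  "targets": [
    {"linear":[0,0,0],"roll":0},
    {"linear":[0,0,0],"roll":0}
  ]
}}

```text
time: 5.05
tcp_pos: [0.4738, -0.3421, 0.0248]
orientation: [-1.172, -1.269, 1.269]
ft_force: [-0.5, -0.1, 0.6]
finger_gap: 0.0599
```

{"api": "servo_tool", "payload": {
  "targets": [
    {"linear":[0,0,-0.002],"roll":0},
    {"linear":[0,0,-0.002],"roll":0},
    {"linear":[0,0,-0.002],"roll":0},
    {"linear":[0,0,-0.002],"roll":0},
    {"linear":[0,0,-0.002],"roll":0}
  ],
  "fingers": 0.008
}}

```text
time: 5.55
tcp_pos: [0.4732, -0.3424, 0.0223]
orientation: [-1.172, -1.268, 1.268]
ft_force: [-2.8, -0.1, 6.2]
finger_gap: 0.0148
```

{"api": "servo_tool", "payload": {
  "targets": [
    {"linear":[0,0,0],"roll":0},
    {"linear":[0,0,0],"roll":0},
    {"linear":[0,0,0],"roll":0}
  ]
}}

```text
time: 5.85
tcp_pos: [0.4732, -0.3424, 0.0223]
orientation: [-1.172, -1.268, 1.268]
ft_force: [-1.8, -0.8, 5.4]
finger_gap: 0.0144
```

{"api": "servo_tool", "payload": {
  "targets": [
    {"linear":[0,0,0.01],"roll":0},
    {"linear":[0,0,0.025],"roll":0},
    {"linear":[0,0,0.05],"roll":0},
    {"linear":[0,0,0.08],"roll":0},
    {"linear":[0,0,0.1],"roll":0}
  ]
}}

```text
time: 6.35
tcp_pos: [0.4734, -0.3419, 0.1243]
orientation: [-1.172, -1.269, 1.268]
ft_force: [0.5, 0.2, -4.9]
finger_gap: 0.0146
```

{"api": "servo_tool", "payload": {
  "targets": [
    {"linear":[0,0,0.03],"roll":0},
    {"linear":[0,0,0.05],"roll":0},
    {"linear":[0,0,0.05],"roll":0}
  ]
}}

```text
time: 6.65
tcp_pos: [0.4746, -0.343, 0.1761]
orientation: [-1.178, -1.27, 1.269]
ft_force: [1.4, -1.3, -4.3]
finger_gap: 0.0144
```

Run:
```python
from look import *
s=sense();p,R=tool(s);print(p.round(4),s["finger_gap"],s["ft_force"].round(2))
look("b",{"top":(330,450,200,330),"scene":(100,300,20,170)},4,[p])
```

```text
[ 0.4746 -0.343   0.1761] 0.014384019836735979 [ 1.36 -1.29 -4.34]
```

View pics/b_scene.png

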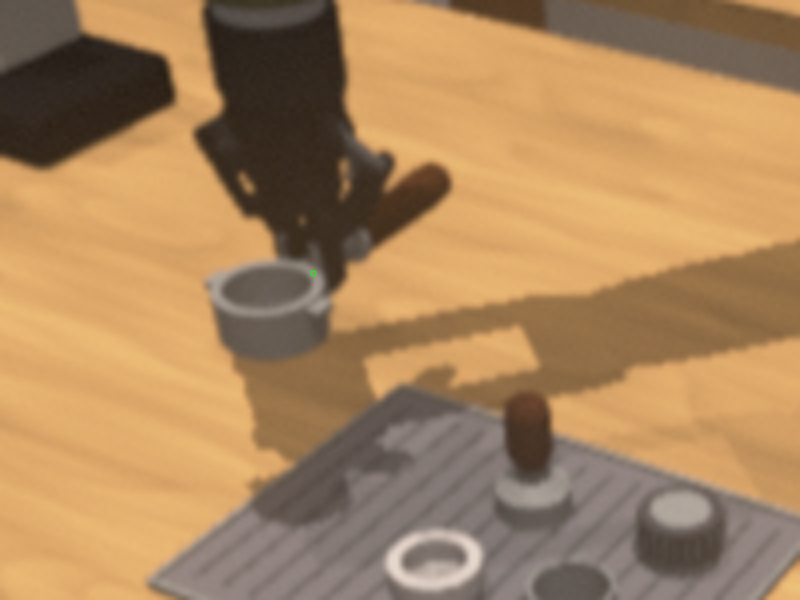

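{"api": "servo_tool", "payload": {
  "targets": [
    {"linear":[0,0.02,0],"roll":0},
    {"linear":[0,0.055,0],"roll":-0.02},
    {"linear":[0,0.095,0],"roll":-0.05},
    {"linear":[0,0.135,0],"roll":-0.08},
    {"linear":[-0.002,0.175,0],"roll":-0.1}
  ]
}}

```text
time: 7.25
tcp_pos: [0.4694, -0.1646, 0.1689]
orientation: [-1.215, -1.192, 1.194]
ft_force: [1.3, 0.6, -3.3]
finger_gap: 0.0145
```

{"api": "servo_tool", "payload": {
  "targets": [
    {"linear":[-0.002,0.04,0],"roll":-0.03},
    {"linear":[-0.005,0.08,0],"roll":-0.06},
    {"linear":[-0.008,0.12,0],"roll":-0.09},
    {"linear":[-0.011,0.16,0],"roll":-0.12},
    {"linear":[-0.014,0.2,0],"roll":-0.15}
  ]
}}

```text
time: 7.75
tcp_pos: [0.455, 0.035, 0.1692]
orientation: [-1.283, -1.08, 1.084]
ft_force: [1.3, 0.9, -4.0]
finger_gap: 0.0145
```

{"api": "servo_tool", "payload": {
  "targets": [
    {"linear":[-0.004,0.04,0],"roll":-0.02},
    {"linear":[-0.008,0.08,0],"roll":-0.04},
    {"linear":[-0.011,0.12,0],"roll":-0.05},
    {"linear":[-0.013,0.15,0],"roll":-0.05},
    {"linear":[-0.015,0.168,0],"roll":-0.05}
  ]
}}

```text
time: 8.25
tcp_pos: [0.4399, 0.2033, 0.1691]
orientation: [-1.302, -1.044, 1.049]
ft_force: [0.9, -0.3, -4.3]
finger_gap: 0.0147
```

{"api": "servo_tool", "payload": {
  "targets": [
    {"linear":[0,0.01,-0.01],"roll":0},
    {"linear":[0,0.01,-0.04],"roll":0},
    {"linear":[0,0.01,-0.055],"roll":0},
    {"linear":[0,0.01,-0.055],"roll":0},
    {"linear":[0,0.01,-0.055],"roll":0}
  ]
}}

```text
time: 8.75
tcp_pos: [0.4414, 0.2106, 0.1156]
orientation: [-1.305, -1.043, 1.047]
ft_force: [-0.4, 0.1, -3.1]
finger_gap: 0.0145
```

Run:
```python
from look import *
s=sense();p,R=tool(s);print(p.round(4),np.arctan2(R[1,0],R[0,0]),s["finger_gap"],s["ft_force"].round(2))
C=look("c",{"top":(150,270,180,330),"scene":(290,470,90,240)},4,[p])
for k in C:
    d=trace("portafilter",k)
    if d: print(k,d[0]["score"],d[0]["extent"],fit("portafilter",[(C[k],d[0]["mask"].astype(float))],[.487,.2,-.225],p[2]-.016,1))
```

```text
[0.4414 0.2106 0.1156] 1.3501084178354725 0.014479847952619295 [-0.35  0.08 -3.09]
top 0.82 [172.2, 238.5, 211.9, 331.5] (array([ 0.48703336,  0.19962035, -0.24551624]), np.float64(0.4902047485265332))
scene 0.63 [361.5, 136.0, 427.6, 197.2] (array([ 0.48651705,  0.19986401, -0.2031914 ]), np.float64(0.3130656850098059))
```

View pics/c_scene.png

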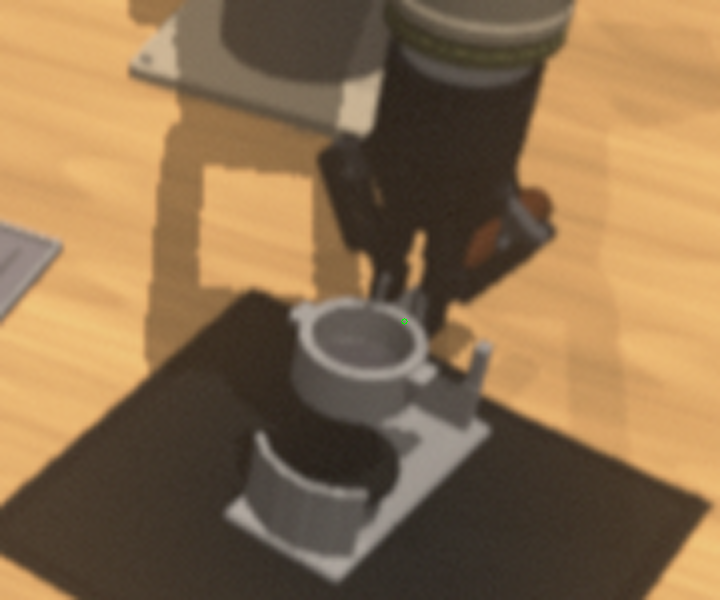

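View pics/c_top.png

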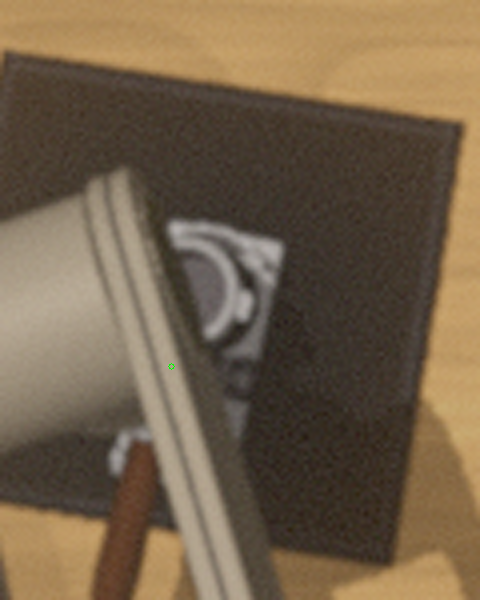

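{"api": "servo_tool", "payload": {
  "targets": [
    {"linear":[0,0,-0.015],"roll":0},
    {"linear":[0,0,-0.03],"roll":0},
    {"linear":[0,0,-0.04],"roll":0},
    {"linear":[0,0,-0.048],"roll":0},
    {"linear":[0,0,-0.05],"roll":0}
  ]
}}

```text
time: 9.45
tcp_pos: [0.4415, 0.2112, 0.0657]
orientation: [-1.305, -1.045, 1.046]
ft_force: [-0.2, -0.1, -4.4]
finger_gap: 0.0147
```

{"api": "servo_tool", "payload": {
  "targets": [
    {"linear":[0,0,-0.002],"roll":0},
    {"linear":[0,0,-0.003],"roll":0},
    {"linear":[0,0,-0.003],"roll":0}
  ]
}}

```text
time: 9.75
tcp_pos: [0.4421, 0.2114, 0.0637]
orientation: [-1.305, -1.046, 1.045]
ft_force: [-0.9, 0.2, -4.9]
finger_gap: 0.0143
```

Run:
```python
from look import *
s=sense();p,R=tool(s);print(p.round(4),np.arctan2(R[1,0],R[0,0]),s["finger_gap"],s["ft_force"].round(2))
C=look("d",{"scene":(290,470,90,240)},4,[p])
```

```text
[0.4421 0.2114 0.0637] 1.3510148366955528 0.01426968747232003 [-0.88  0.2  -4.94]
```

View pics/d_scene.png

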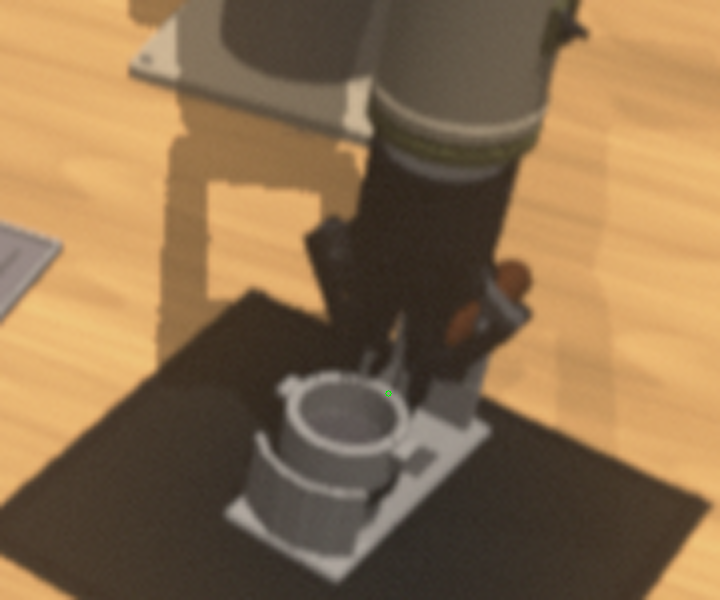

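{"api": "servo_tool", "payload": {
  "targets": [
    {"linear":[0,0,-0.001],"roll":0},
    {"linear":[0,0,-0.002],"roll":0},
    {"linear":[0,0,-0.002],"roll":0}
  ]
}}

```text
time: 10.1
tcp_pos: [0.4418, 0.2113, 0.0612]
orientation: [-1.305, -1.046, 1.046]
ft_force: [-0.4, 0.3, -5.4]
finger_gap: 0.0148
```

{"api": "servo_tool", "payload": {
  "targets": [
    {"linear":[0,0,-0.001],"roll":0},
    {"linear":[0,0,-0.001],"roll":0}
  ]
}}

```text
time: 10.3
tcp_pos: [0.442, 0.2114, 0.0604]
orientation: [-1.305, -1.046, 1.046]
ft_force: [0.1, 0.0, -3.4]
finger_gap: 0.0147
```

{"api": "servo_tool", "payload": {
  "targets": [
    {"linear":[0,0,-0.001],"roll":0},
    {"linear":[0,0,-0.001],"roll":0}
  ]
}}

```text
time: 10.5
tcp_pos: [0.442, 0.2114, 0.0603]
orientation: [-1.305, -1.046, 1.046]
ft_force: [-6.0, -1.8, 6.5]
finger_gap: 0.0144
```

{"api": "servo_tool", "payload": {
  "targets": [
    {"linear":[0,0,-0.001],"roll":0},
    {"linear":[0,0,-0.001],"roll":0}
  ]
}}

```text
time: 10.7
tcp_pos: [0.442, 0.2115, 0.0601]
orientation: [-1.305, -1.046, 1.046]
ft_force: [-10.7, -4.0, 17.4]
finger_gap: 0.0145
```

Seated (force rise). Release gradually and look.

{"api": "servo_tool", "payload": {
  "targets": [
    {"linear":[0,0,0.002],"roll":0},
    {"linear":[0,0,0.002],"roll":0}
  ]
}}

```text
time: 10.9
tcp_pos: [0.4421, 0.2114, 0.0606]
orientation: [-1.305, -1.046, 1.045]
ft_force: [0.1, -0.3, -5.4]
finger_gap: 0.0144
```

{"api": "servo_tool", "payload": {
  "targets": [
    {"linear":[0,0,0],"roll":0},
    {"linear":[0,0,0],"roll":0},
    {"linear":[0,0,0],"roll":0},
    {"linear":[0,0,0.0],"roll":0}
  ],
  "fingers": 0.05
}}

```text
time: 11.3
tcp_pos: [0.4421, 0.2114, 0.0604]
orientation: [-1.305, -1.046, 1.045]
ft_force: [-0.0, 0.2, -0.0]
finger_gap: 0.0502
```

{"api": "servo_tool", "payload": {
  "targets": [
    {"linear":[0,0,0.03],"roll":0},
    {"linear":[0,0,0.07],"roll":0},
    {"linear":[0,0,0.11],"roll":0}
  ]
}}

```text
time: 11.6
tcp_pos: [0.4412, 0.2111, 0.171]
orientation: [-1.305, -1.045, 1.047]
ft_force: [1.9, 0.6, 0.6]
finger_gap: 0.0498
```

{"api": "servo_tool", "payload": {
  "targets": [
    {"linear":[0,-0.045,0],"roll":0.0},
    {"linear":[0,-0.09,0],"roll":0},
    {"linear":[0,-0.135,0],"roll":0},
    {"linear":[0,-0.18,0],"roll":0},
    {"linear":[0,-0.22,0],"roll":0}
  ]
}}

```text
time: 12.1
tcp_pos: [0.4417, -0.0106, 0.1706]
orientation: [-1.306, -1.046, 1.045]
ft_force: [-0.1, 1.2, -0.0]
finger_gap: 0.0501
```

Run:
```python
from look import *
s=sense();p,R=tool(s);print(p.round(4),np.arctan2(R[1,0],R[0,0]),s["finger_gap"],s["ft_force"].round(2))
C=look("e",{"top":(150,270,180,330),"scene":(290,470,120,260)},4,[])
O=[]
for k in C:
    d=trace("portafilter",k)
    if d:
        o=(C[k],d[0]["mask"].astype(float)); O.append(o)
        print(k,d[0]["score"],d[0]["extent"],fit("portafilter",[o],[.487,.2,-.225],.044,1))
```

```text
[ 0.4417 -0.0106  0.1706] 1.3509088502921718 0.05005578529156245 [-0.08  1.2  -0.03]
top 0.71 [179.0, 240.6, 214.0, 329.2] (array([ 0.48574824,  0.20361475, -0.22990734]), np.float64(0.1573694103942178))
scene 0.57 [356.0, 154.9, 421.3, 216.7] (array([ 0.48431971,  0.19976982, -0.22562153]), np.float64(0.17093011257951252))
```

View pics/e_scene.png

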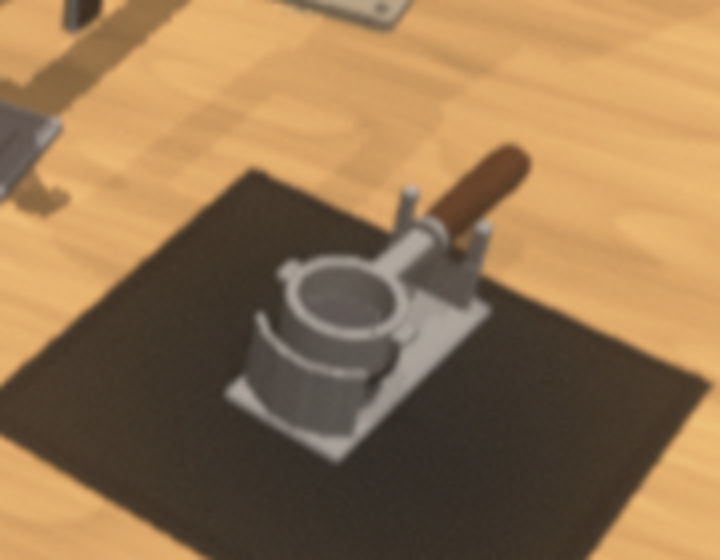

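View pics/e_top.png

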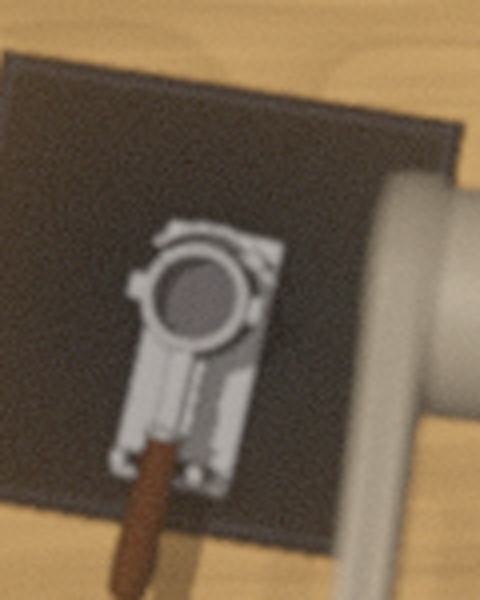

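{"api": "servo_tool", "payload": {
  "targets": [
    {"linear":[0.018,-0.044,0],"roll":0},
    {"linear":[0.036,-0.088,-0.0],"roll":0},
    {"linear":[0.054,-0.132,-0.01],"roll":0},
    {"linear":[0.072,-0.176,-0.03],"roll":0},
    {"linear":[0.088,-0.217,-0.05],"roll":0}
  ],
  "fingers": 0.085
}}

```text
time: 12.8
tcp_pos: [0.5318, -0.226, 0.1202]
orientation: [-1.306, -1.048, 1.047]
ft_force: [1.7, -0.2, 1.5]
finger_gap: 0.085
```

{"api": "servo_tool", "payload": {
  "targets": [
    {"linear":[0,0,-0.02],"roll":0},
    {"linear":[0,0,-0.04],"roll":0},
    {"linear":[0,0,-0.05],"roll":0},
    {"linear":[0,0,-0.05],"roll":0}
  ]
}}

```text
time: 13.2
tcp_pos: [0.529, -0.2236, 0.0683]
orientation: [-1.301, -1.045, 1.048]
ft_force: [-0.5, 0.4, -0.0]
finger_gap: 0.085
```

Run:
```python
from look import *
s=sense();p,R=tool(s);print(p.round(4),np.arctan2(R[1,0],R[0,0]),s["finger_gap"],s["ft_force"].round(2))
C=look("f",{"top":(300,440,180,310),"scene":(130,310,70,220)},4,[p,[.5297,-.2278,.034]])
```

```text
[ 0.529  -0.2236  0.0683] 1.3526787353136127 0.08496020745397392 [-0.46  0.38 -0.01]
```

View pics/f_scene.png

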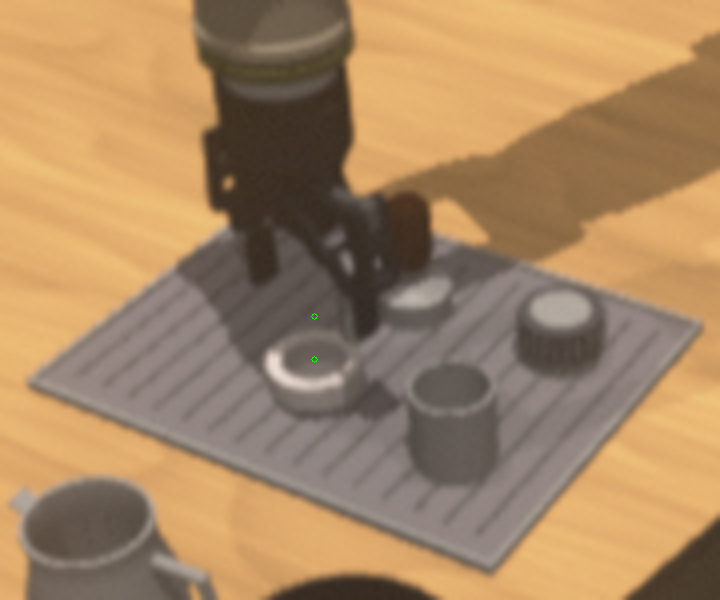

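View pics/f_top.png

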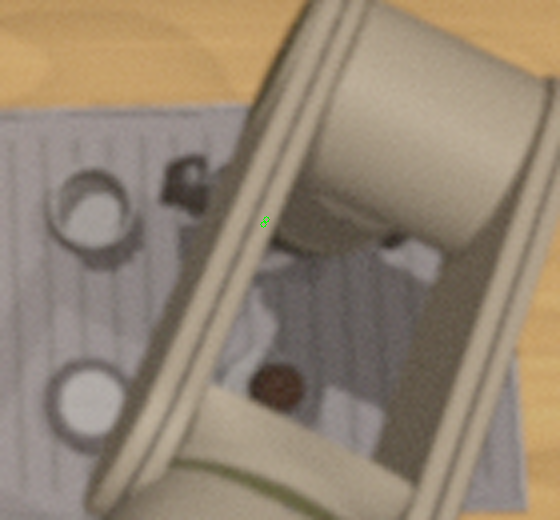

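{"api": "servo_tool", "payload": {
  "targets": [
    {"linear":[0,-0.001,-0.015],"roll":0},
    {"linear":[0,-0.002,-0.03],"roll":0},
    {"linear":[0,-0.002,-0.042],"roll":0},
    {"linear":[0,-0.002,-0.047],"roll":0},
    {"linear":[0,-0.002,-0.047],"roll":0}
  ]
}}

```text
time: 13.8
tcp_pos: [0.5287, -0.2271, 0.0216]
orientation: [-1.303, -1.044, 1.046]
ft_force: [-0.2, -0.5, -0.5]
finger_gap: 0.0851
```

{"api": "servo_tool", "payload": {
  "targets": [
    {"linear":[0,0,0],"roll":0},
    {"linear":[0,0,0],"roll":0},
    {"linear":[0,0,0],"roll":0}
  ]
}}

```text
time: 14.1
tcp_pos: [0.5304, -0.228, 0.024]
orientation: [-1.306, -1.046, 1.046]
ft_force: [-0.6, -0.0, -0.0]
finger_gap: 0.0852
```

{"api": "servo_tool", "payload": {
  "targets": [
    {"linear":[0,0,0],"roll":0},
    {"linear":[0,0,-0.001],"roll":0},
    {"linear":[0,0,-0.001],"roll":0},
    {"linear":[0,0,-0.001],"roll":0},
    {"linear":[0,0,-0.001],"roll":0}
  ],
  "fingers": 0.05
}}

```text
time: 14.6
tcp_pos: [0.5305, -0.2277, 0.0239]
orientation: [-1.306, -1.047, 1.045]
ft_force: [-4.2, 3.2, 11.2]
finger_gap: 0.0599
```

{"api": "servo_tool", "payload": {
  "targets": [
    {"linear":[0,0,0],"roll":0},
    {"linear":[0,0,0.01],"roll":0},
    {"linear":[0,0,0.025],"roll":0},
    {"linear":[0,0,0.05],"roll":0},
    {"linear":[0,0,0.05],"roll":0}
  ]
}}

```text
time: 15.1
tcp_pos: [0.5326, -0.2292, 0.0772]
orientation: [-1.312, -1.049, 1.044]
ft_force: [0.1, -0.5, -0.7]
finger_gap: 0.0597
```

Run:
```python
from look import *
s=sense();p,R=tool(s);print(p.round(4),np.arctan2(R[1,0],R[0,0]),s["finger_gap"],s["ft_force"].round(2))
C=look("g",{"scene":(130,310,70,220)},4,[p])
```

```text
[ 0.5326 -0.2292  0.0772] 1.3510238544908604 0.05965785116579138 [ 0.07 -0.52 -0.7 ]
```

View pics/g_scene.png

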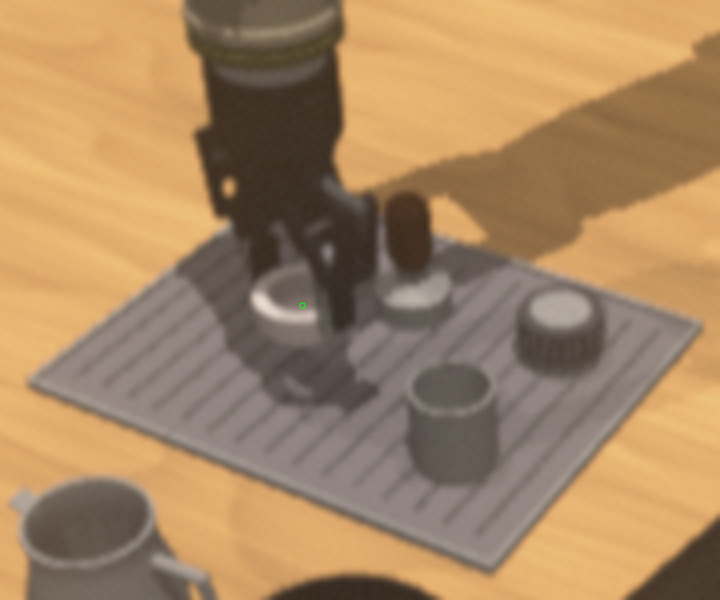

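{"api": "servo_tool", "payload": {
  "targets": [
    {"linear":[0,0,0.03],"roll":0},
    {"linear":[0,0.01,0.065],"roll":0},
    {"linear":[-0.003,0.045,0.08],"roll":0},
    {"linear":[-0.007,0.085,0.08],"roll":0},
    {"linear":[-0.01,0.125,0.08],"roll":0}
  ]
}}

```text
time: 15.65
tcp_pos: [0.5197, -0.1018, 0.1525]
orientation: [-1.306, -1.045, 1.044]
ft_force: [-0.0, 0.5, -0.8]
finger_gap: 0.0601
```

{"api": "servo_tool", "payload": {
  "targets": [
    {"linear":[-0.004,0.04,0],"roll":0},
    {"linear":[-0.008,0.08,0],"roll":0},
    {"linear":[-0.012,0.12,0],"roll":0},
    {"linear":[-0.016,0.16,0],"roll":0},
    {"linear":[-0.02,0.2,0],"roll":0}
  ]
}}

```text
time: 16.15
tcp_pos: [0.499, 0.0988, 0.1516]
orientation: [-1.305, -1.045, 1.046]
ft_force: [1.3, -0.7, -0.5]
finger_gap: 0.0599
```

{"api": "servo_tool", "payload": {
  "targets": [
    {"linear":[-0.004,0.04,0],"roll":0},
    {"linear":[-0.009,0.075,0],"roll":0},
    {"linear":[-0.014,0.096,-0.005],"roll":0},
    {"linear":[-0.014,0.104,-0.01],"roll":0},
    {"linear":[-0.014,0.104,-0.02],"roll":0}
  ]
}}

```text
time: 16.65
tcp_pos: [0.4859, 0.2021, 0.1319]
orientation: [-1.305, -1.048, 1.047]
ft_force: [0.7, -0.8, -1.7]
finger_gap: 0.0601
```

{"api": "servo_tool", "payload": {
  "targets": [
    {"linear":[0,0,-0.01],"roll":0},
    {"linear":[0,0,-0.02],"roll":0},
    {"linear":[0,0,-0.02],"roll":0},
    {"linear":[0,0,-0.02],"roll":0}
  ]
}}

```text
time: 17.05
tcp_pos: [0.4857, 0.2005, 0.1118]
orientation: [-1.305, -1.044, 1.046]
ft_force: [-1.1, 1.1, -0.5]
finger_gap: 0.06
```

Run:
```python
from look import *
s=sense();p,R=tool(s);print(p.round(4),np.arctan2(R[1,0],R[0,0]),s["finger_gap"],s["ft_force"].round(2))
C=look("h",{"scene":(290,470,100,250)},4,[p])
```

```text
[0.4857 0.2005 0.1118] 1.3498293328891808 0.05997944378113668 [-1.11  1.06 -0.5 ]
```

View pics/h_scene.png

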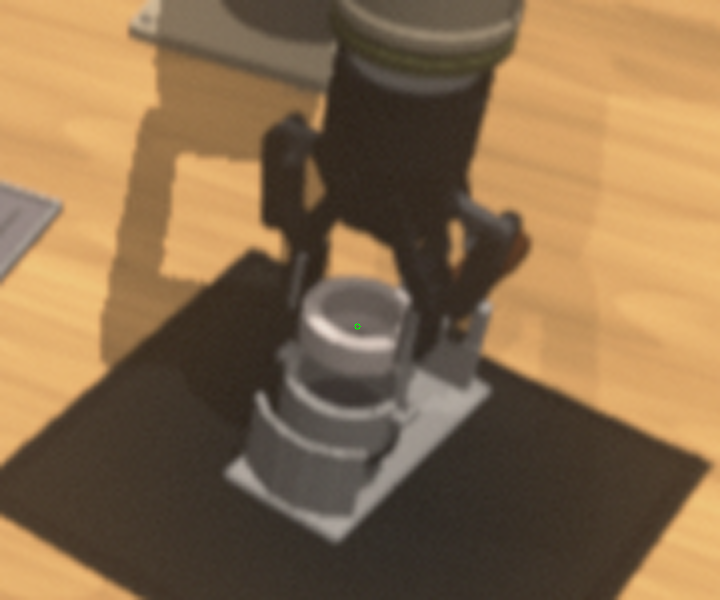

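Run:
```python
from look import *
s=sense();p,R=tool(s)
x=R[:,0];y=R[:,1];ms=[]
for sg in(1,-1):
    for w in (-.011,.011):
        for d in(.0,.008): ms.append(p+sg*x*.031+R[:,2]*w+y*d)
c=camera("scene");v=c["pixels"][140:230,340:420]
v=cv2.resize(v,None,fx=7,fy=6.6,interpolation=cv2.INTER_CUBIC)
v=np.clip(v.astype(float)*1.6,0,255).astype(np.uint8)
for i,m in enumerate(ms):
    u=(proj(c,m)[0]+.5-[340,140])*[7,6.6]; cv2.circle(v,tuple(int(a) for a in u),3,(0,255,0) if i%2==0 else (255,0,0),1)
cv2.imwrite("pics/i.png",v[:,:,::-1])
```

```text
(no output)
```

View pics/i.png

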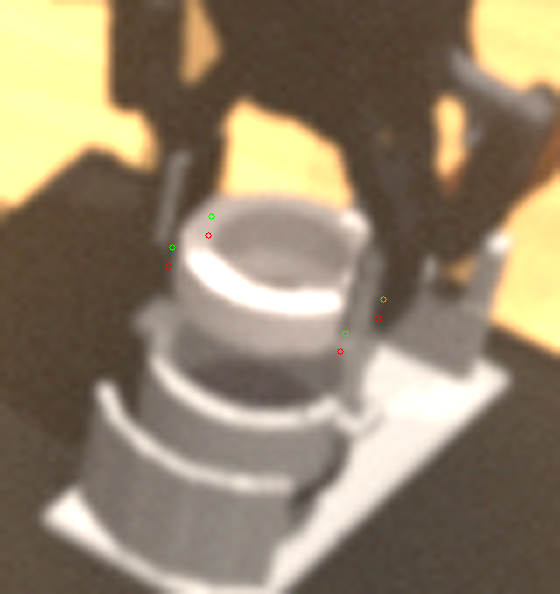

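{"api": "servo_tool", "payload": {
  "targets": [
    {"linear":[0,0,-0.006],"roll":0},
    {"linear":[0,0,-0.012],"roll":0},
    {"linear":[0,0,-0.017],"roll":0},
    {"linear":[0,0,-0.021],"roll":0},
    {"linear":[0,0,-0.022],"roll":0}
  ]
}}

```text
time: 17.65
tcp_pos: [0.4853, 0.2012, 0.0894]
orientation: [-1.305, -1.045, 1.047]
ft_force: [-0.2, 0.1, -1.2]
finger_gap: 0.0603
```

{"api": "servo_tool", "payload": {
  "targets": [
    {"linear":[0,0,-0.001],"roll":0},
    {"linear":[0,0,-0.002],"roll":0}
  ]
}}

```text
time: 17.85
tcp_pos: [0.486, 0.2014, 0.0884]
orientation: [-1.305, -1.046, 1.046]
ft_force: [0.5, -0.0, 0.2]
finger_gap: 0.0598
```

{"api": "servo_tool", "payload": {
  "targets": [
    {"linear":[0,0,-0.001],"roll":0},
    {"linear":[0,0,-0.001],"roll":0}
  ]
}}

```text
time: 18.05
tcp_pos: [0.4859, 0.2014, 0.0873]
orientation: [-1.305, -1.046, 1.046]
ft_force: [0.5, 0.1, -1.5]
finger_gap: 0.0597
```

{"api": "servo_tool", "payload": {
  "targets": [
    {"linear":[0,0,-0.001],"roll":0},
    {"linear":[0,0,-0.001],"roll":0}
  ]
}}

```text
time: 18.25
tcp_pos: [0.4859, 0.2014, 0.0863]
orientation: [-1.305, -1.046, 1.046]
ft_force: [-0.2, -0.5, -1.9]
finger_gap: 0.0601
```

{"api": "servo_tool", "payload": {
  "targets": [
    {"linear":[0,0,-0.001],"roll":0},
    {"linear":[0,0,-0.001],"roll":0}
  ]
}}

```text
time: 18.45
tcp_pos: [0.486, 0.2014, 0.0862]
orientation: [-1.305, -1.046, 1.046]
ft_force: [-3.2, -0.4, 6.5]
finger_gap: 0.06
```

{"api": "servo_tool", "payload": {
  "targets": [
    {"linear":[0,0,0],"roll":0},
    {"linear":[0,0,0],"roll":0},
    {"linear":[0,0,0],"roll":0},
    {"linear":[0,0,0],"roll":0}
  ],
  "fingers": 0.085
}}

```text
time: 18.85
tcp_pos: [0.4858, 0.2013, 0.0852]
orientation: [-1.305, -1.046, 1.046]
ft_force: [-0.3, -0.0, -0.7]
finger_gap: 0.0849
```

{"api": "servo_tool", "payload": {
  "targets": [
    {"linear":[0,0,0.02],"roll":0},
    {"linear":[0,0,0.05],"roll":0},
    {"linear":[0,0,0.09],"roll":0}
  ]
}}

```text
time: 19.15
tcp_pos: [0.4843, 0.2008, 0.1741]
orientation: [-1.304, -1.042, 1.049]
ft_force: [1.1, 0.8, -0.1]
finger_gap: 0.0849
```

{"api": "servo_tool", "payload": {
  "targets": [
    {"linear":[0,-0.045,0],"roll":0.0},
    {"linear":[0,-0.09,0],"roll":0},
    {"linear":[0,-0.135,0],"roll":0},
    {"linear":[0,-0.18,0],"roll":0},
    {"linear":[0,-0.22,0],"roll":0}
  ]
}}

```text
time: 19.65
tcp_pos: [0.4856, -0.0206, 0.1754]
orientation: [-1.306, -1.046, 1.046]
ft_force: [1.0, -0.9, -0.7]
finger_gap: 0.0853
```

Run:
```python
from look import *
s=sense();p,R=tool(s);print(p.round(4),np.arctan2(R[1,0],R[0,0]),s["finger_gap"],s["ft_force"].round(2))
C=look("j",{"top":(150,270,180,330),"scene":(290,470,120,260)},4,[])
for k in C:
    d=trace("funnel",k)
    if d:
        o=(C[k],d[0]["mask"].astype(float))
        M["funnel"]=M["funnel"][:1]
        print(k,d[0]["score"],d[0]["extent"],fit("funnel",[o],[.487,.2,0],.068,0))
```

```text
[ 0.4856 -0.0206  0.1754] 1.350844944055665 0.0853073508617407 [ 0.98 -0.86 -0.68]
top 0.74 [185.5, 239.6, 210.1, 266.3] (array([0.48453075, 0.20344583, 0.        ]), np.float64(0.23238508642740874))
scene 0.96 [363.1, 177.2, 393.4, 202.9] (array([0.48622381, 0.20142377, 0.        ]), np.float64(0.07972786091766693))
```

View pics/j_scene.png

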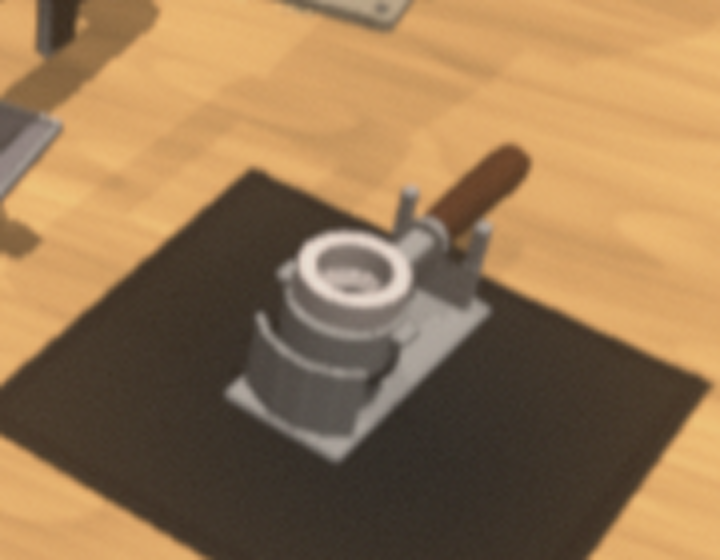

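View pics/j_top.png

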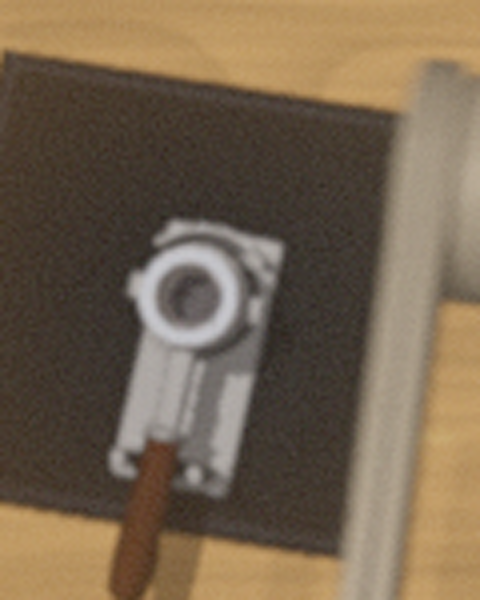

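{"api": "servo_tool", "payload": {
  "targets": [
    {"linear":[0.02,-0.035,0],"roll":0},
    {"linear":[0.04,-0.07,-0.01],"roll":0},
    {"linear":[0.055,-0.094,-0.03],"roll":0},
    {"linear":[0.055,-0.094,-0.055],"roll":0},
    {"linear":[0.055,-0.094,-0.075],"roll":0}
  ],
  "fingers": 0.085
}}

```text
time: 20.35
tcp_pos: [0.5411, -0.1117, 0.0987]
orientation: [-1.304, -1.046, 1.046]
ft_force: [-0.6, -0.1, -0.4]
finger_gap: 0.085
```

{"api": "servo_tool", "payload": {
  "targets": [
    {"linear":[0,0,0],"roll":0},
    {"linear":[0,0,0],"roll":0}
  ]
}}

```text
time: 20.55
tcp_pos: [0.5408, -0.1113, 0.1003]
orientation: [-1.303, -1.046, 1.047]
ft_force: [-0.1, 0.0, 0.9]
finger_gap: 0.0851
```

Run:
```python
from look import *
s=sense();p,R=tool(s);print(p.round(4),np.arctan2(R[1,0],R[0,0]),s["finger_gap"],s["ft_force"].round(2))
C=look("k",{"scene":(150,330,70,220)},4,[p,[.541,-.114,.064]])
```

```text
[ 0.5408 -0.1113  0.1003] 1.352546198712431 0.08506019808395653 [-0.07  0.02  0.94]
```

View pics/k_scene.png

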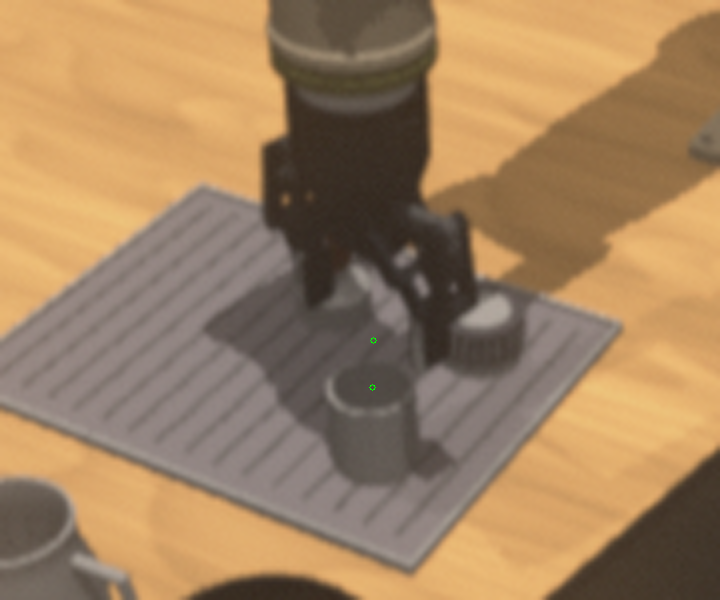

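Aligned (TCP mark directly above the cup's centre). Go down and grip.

{"api": "servo_tool", "payload": {
  "targets": [
    {"linear":[0,-0.001,-0.015],"roll":0},
    {"linear":[0,-0.002,-0.03],"roll":0},
    {"linear":[0,-0.002,-0.045],"roll":0},
    {"linear":[0,-0.002,-0.06],"roll":0},
    {"linear":[0,-0.002,-0.06],"roll":0}
  ]
}}

```text
time: 21.1
tcp_pos: [0.5383, -0.1139, 0.0367]
orientation: [-1.3, -1.042, 1.048]
ft_force: [-0.5, -0.1, -0.0]
finger_gap: 0.0852
```

{"api": "servo_tool", "payload": {
  "targets": [
    {"linear":[0,0,0],"roll":0},
    {"linear":[0,0,0],"roll":0},
    {"linear":[0,0,0],"roll":0},
    {"linear":[0,0,0],"roll":0},
    {"linear":[0,0,0],"roll":0}
  ],
  "fingers": 0.045
}}

```text
time: 21.6
tcp_pos: [0.5419, -0.115, 0.0415]
orientation: [-1.307, -1.047, 1.045]
ft_force: [0.7, -0.9, 5.6]
finger_gap: 0.0524
```

{"api": "servo_tool", "payload": {
  "targets": [
    {"linear":[0,0,0],"roll":0},
    {"linear":[0,0,0.01],"roll":0},
    {"linear":[0,0,0.03],"roll":0},
    {"linear":[0,0,0.06],"roll":0},
    {"linear":[0,0,0.09],"roll":0}
  ]
}}

```text
time: 22.1
tcp_pos: [0.5399, -0.1144, 0.1309]
orientation: [-1.303, -1.044, 1.046]
ft_force: [0.0, -0.1, -0.4]
finger_gap: 0.0526
```

Run:
```python
from look import *
s=sense();p,R=tool(s);print(p.round(4),np.arctan2(R[1,0],R[0,0]),s["finger_gap"],s["ft_force"].round(2))
C=look("l",{"scene":(150,330,70,220)},4,[p])
```

```text
[ 0.5399 -0.1144  0.1309] 1.350959079133068 0.05258649113851024 [ 0.05 -0.06 -0.41]
```

View pics/l_scene.png

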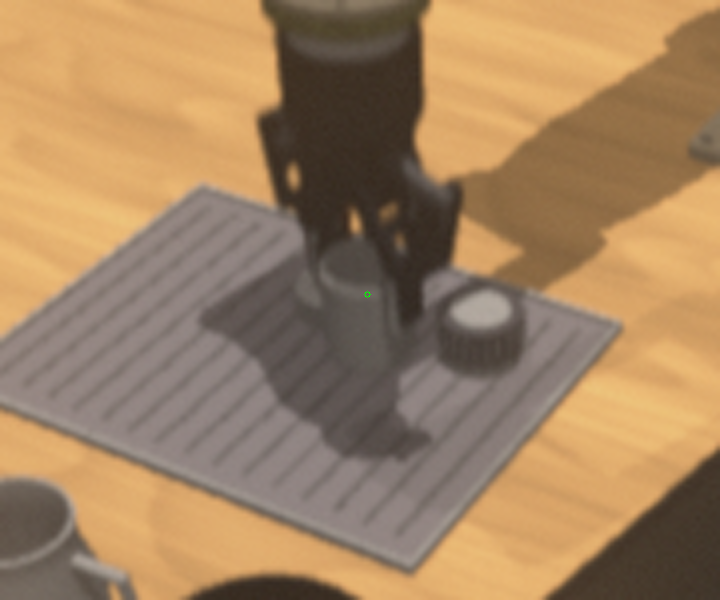

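{"api": "servo_tool", "payload": {
  "targets": [
    {"linear":[0.005,0.03,0.02],"roll":0},
    {"linear":[0.012,0.07,0.03],"roll":0},
    {"linear":[0.019,0.11,0.03],"roll":0},
    {"linear":[0.026,0.15,0.03],"roll":0},
    {"linear":[0.033,0.19,0.03],"roll":0}
  ]
}}

```text
time: 22.65
tcp_pos: [0.5736, 0.0769, 0.1606]
orientation: [-1.305, -1.046, 1.046]
ft_force: [0.1, -0.3, -1.1]
finger_gap: 0.0524
```

{"api": "servo_tool", "payload": {
  "targets": [
    {"linear":[0.006,0.04,-0.01],"roll":0},
    {"linear":[0.01,0.08,-0.02],"roll":0},
    {"linear":[0.01,0.102,-0.04],"roll":0},
    {"linear":[0.01,0.103,-0.06],"roll":0},
    {"linear":[0.01,0.103,-0.08],"roll":0}
  ]
}}

```text
time: 23.15
tcp_pos: [0.5833, 0.1796, 0.0795]
orientation: [-1.304, -1.047, 1.048]
ft_force: [0.3, -0.8, -1.5]
finger_gap: 0.0525
```

{"api": "servo_tool", "payload": {
  "targets": [
    {"linear":[0,0,-0.01],"roll":0},
    {"linear":[0,0,-0.02],"roll":0},
    {"linear":[0,0,-0.03],"roll":0},
    {"linear":[0,0,-0.03],"roll":0},
    {"linear":[0,0,-0.03],"roll":0}
  ]
}}

```text
time: 23.65
tcp_pos: [0.5841, 0.1782, 0.0506]
orientation: [-1.305, -1.046, 1.045]
ft_force: [0.3, -0.3, -1.2]
finger_gap: 0.0521
```

Run:
```python
from look import *
s=sense();p,R=tool(s);print(p.round(4),np.arctan2(R[1,0],R[0,0]),s["finger_gap"],s["ft_force"].round(2))
C=look("m",{"scene":(290,470,120,270)},4,[p])
d=trace("dosing_cup","scene")
for e in d: print(e["score"],e["extent"],fit("dosing_cup",[(C["scene"],e["mask"].astype(float))],[.584,.178,0],p[2]-.0355,0))
```

```text
[0.5841 0.1782 0.0506] 1.3506274721184408 0.05212725536276828 [ 0.35 -0.27 -1.17]
0.77 [338.2, 210.1, 356.7, 243.6] (array([0.58345748, 0.17571029, 0.        ]), np.float64(0.1916250668164563))
0.49 [287.2, 276.4, 342.6, 323.2] (array([0.584, 0.178, 0.   ]), np.float64(1.0))
```

View pics/m_scene.png

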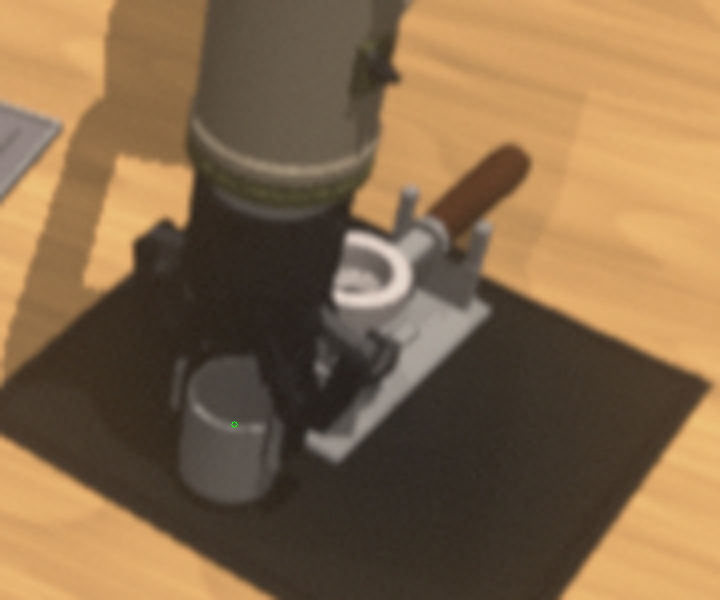

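{"api": "servo_tool", "payload": {
  "targets": [
    {"linear":[0,0,-0.004],"roll":0},
    {"linear":[0,0,-0.007],"roll":0},
    {"linear":[0,0,-0.009],"roll":0},
    {"linear":[0,0,-0.009],"roll":0}
  ]
}}

```text
time: 24.15
tcp_pos: [0.5834, 0.1783, 0.0407]
orientation: [-1.305, -1.045, 1.046]
ft_force: [0.2, 0.8, -0.8]
finger_gap: 0.0528
```

{"api": "servo_tool", "payload": {
  "targets": [
    {"linear":[0,0,-0.001],"roll":0},
    {"linear":[0,0,-0.001],"roll":0}
  ]
}}

```text
time: 24.35
tcp_pos: [0.5838, 0.1783, 0.0402]
orientation: [-1.305, -1.046, 1.046]
ft_force: [-0.0, 0.6, -0.0]
finger_gap: 0.0523
```

{"api": "servo_tool", "payload": {
  "targets": [
    {"linear":[0,0,-0.001],"roll":0},
    {"linear":[0,0,-0.001],"roll":0}
  ]
}}

```text
time: 24.55
tcp_pos: [0.5841, 0.1783, 0.0396]
orientation: [-1.305, -1.046, 1.045]
ft_force: [0.2, 0.2, 0.1]
finger_gap: 0.0522
```

{"api": "servo_tool", "payload": {
  "targets": [
    {"linear":[0,0,-0.001],"roll":0},
    {"linear":[0,0,-0.001],"roll":0}
  ]
}}

```text
time: 24.75
tcp_pos: [0.5842, 0.1784, 0.0395]
orientation: [-1.305, -1.046, 1.046]
ft_force: [-4.0, -1.6, 8.9]
finger_gap: 0.0522
```

{"api": "servo_tool", "payload": {
  "targets": [
    {"linear":[0,0,-0.001],"roll":0},
    {"linear":[0,0,-0.001],"roll":0}
  ]
}}

```text
time: 24.95
tcp_pos: [0.5843, 0.1784, 0.0395]
orientation: [-1.306, -1.046, 1.046]
ft_force: [-9.1, -3.0, 16.8]
finger_gap: 0.0523
```

{"api": "servo_tool", "payload": {
  "targets": [
    {"linear":[0,0,0.002],"roll":0},
    {"linear":[0,0,0.002],"roll":0}
  ]
}}

```text
time: 25.15
tcp_pos: [0.5841, 0.1784, 0.0396]
orientation: [-1.306, -1.046, 1.045]
ft_force: [0.1, -0.3, -1.1]
finger_gap: 0.0523
```

{"api": "servo_tool", "payload": {
  "targets": [
    {"linear":[0,0,0],"roll":0},
    {"linear":[0,0,0],"roll":0},
    {"linear":[0,0,0],"roll":0},
    {"linear":[0,0,0],"roll":0}
  ],
  "fingers": 0.08
}}

```text
time: 25.55
tcp_pos: [0.5838, 0.1783, 0.0392]
orientation: [-1.305, -1.046, 1.046]
ft_force: [-0.2, -0.7, 0.0]
finger_gap: 0.0798
```

{"api": "servo_tool", "payload": {
  "targets": [
    {"linear":[0,0,0.02],"roll":0},
    {"linear":[0,0,0.05],"roll":0},
    {"linear":[0,0,0.09],"roll":0},
    {"linear":[0,-0.02,0.13],"roll":0},
    {"linear":[-0.01,-0.06,0.14],"roll":0}
  ]
}}

```text
time: 26.05
tcp_pos: [0.5772, 0.1201, 0.1856]
orientation: [-1.309, -1.056, 1.042]
ft_force: [0.7, -0.3, 0.7]
finger_gap: 0.0799
```

{"api": "servo_tool", "payload": {
  "targets": [
    {"linear":[-0.02,-0.045,0],"roll":0},
    {"linear":[-0.04,-0.09,0],"roll":0},
    {"linear":[-0.06,-0.135,0],"roll":0},
    {"linear":[-0.08,-0.18,0],"roll":0},
    {"linear":[-0.1,-0.225,0],"roll":0}
  ],
  "fingers": 0.06
}}

```text
time: 26.55
tcp_pos: [0.4728, -0.1082, 0.1795]
orientation: [-1.306, -1.046, 1.046]
ft_force: [1.1, -0.5, 0.3]
finger_gap: 0.0602
```

{"api": "servo_tool", "payload": {
  "targets": [
    {"linear":[-0.02,-0.04,0],"roll":0},
    {"linear":[-0.04,-0.08,0],"roll":0},
    {"linear":[-0.053,-0.12,-0.01],"roll":0},
    {"linear":[-0.053,-0.12,-0.03],"roll":0},
    {"linear":[-0.053,-0.12,-0.05],"roll":0}
  ]
}}

```text
time: 27.05
tcp_pos: [0.4206, -0.2285, 0.1293]
orientation: [-1.308, -1.044, 1.043]
ft_force: [-0.3, 0.2, -0.2]
finger_gap: 0.0597
```

Run:
```python
from look import *
s=sense();p,R=tool(s);print(p.round(4),np.arctan2(R[1,0],R[0,0]),s["finger_gap"],s["ft_force"].round(2))
C=look("n",{"scene":(180,470,50,260),"top":(150,400,180,330)},2.7,[p,[.421,-.226,.094]])
for k in C:
    for n,g,z in(("dosing_cup",(.584,.178,0),.004),("tamper",(.421,-.226,0),.006)):
        for e in trace(n,k)[:1]: print(k,n,e["score"],e["extent"],fit(n,[(C[k],e["mask"].astype(float))],g,z,0))
```

```text
[ 0.4206 -0.2285  0.1293] 1.3477375188199687 0.05967885403334326 [-0.29  0.23 -0.24]
scene dosing_cup 0.65 [334.1, 214.7, 362.6, 248.9] (array([0.58305287, 0.17777832, 0.        ]), np.float64(0.06203525294655954))
scene tamper 0.87 [227.0, 120.0, 242.2, 151.1] (array([ 0.42227674, -0.22646548,  0.        ]), np.float64(0.06454360991930108))
top dosing_cup 0.59 [200.4, 210.0, 223.1, 227.9] (array([0.58375418, 0.18014885, 0.        ]), np.float64(0.10546496050261))
```

View pics/n_scene.png

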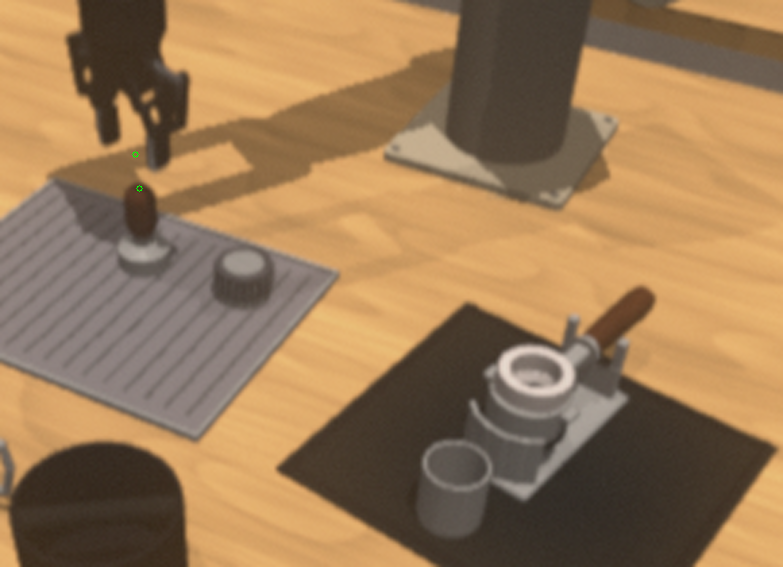

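View pics/n_top.png

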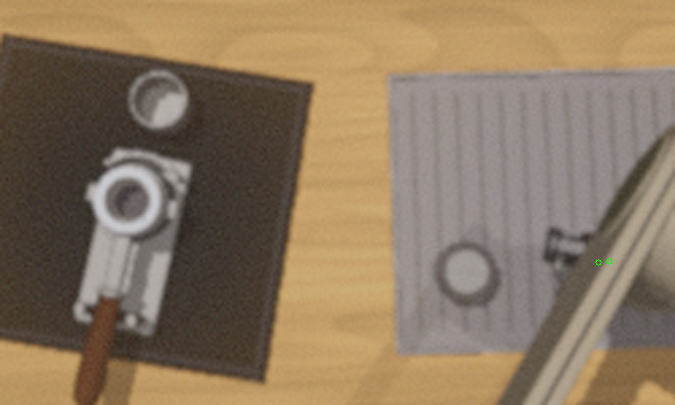

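{"api": "servo_tool", "payload": {
  "targets": [
    {"linear":[0.0,0.001,-0.02],"roll":0},
    {"linear":[0,0.001,-0.04],"roll":0},
    {"linear":[0,0.001,-0.06],"roll":0},
    {"linear":[0,0.001,-0.071],"roll":0},
    {"linear":[0,0.001,-0.071],"roll":0}
  ]
}}

```text
time: 27.85
tcp_pos: [0.4204, -0.225, 0.0575]
orientation: [-1.303, -1.045, 1.046]
ft_force: [0.1, 0.5, 0.8]
finger_gap: 0.0598
```

{"api": "servo_tool", "payload": {
  "targets": [
    {"linear":[0,0,0],"roll":0},
    {"linear":[0,0,0],"roll":0},
    {"linear":[0,0,0],"roll":0},
    {"linear":[0,0,0],"roll":0},
    {"linear":[0,0,0],"roll":0}
  ],
  "fingers": 0.024
}}

```text
time: 28.35
tcp_pos: [0.4221, -0.2265, 0.0601]
orientation: [-1.308, -1.047, 1.045]
ft_force: [0.6, 0.6, 7.2]
finger_gap: 0.03
```

{"api": "servo_tool", "payload": {
  "targets": [
    {"linear":[0,0,0],"roll":0},
    {"linear":[0,0,0.01],"roll":0},
    {"linear":[0,0,0.03],"roll":0},
    {"linear":[0,0,0.06],"roll":0},
    {"linear":[0,0,0.09],"roll":0}
  ]
}}

```text
time: 28.85
tcp_pos: [0.42, -0.2251, 0.149]
orientation: [-1.303, -1.045, 1.046]
ft_force: [0.6, -0.5, -3.3]
finger_gap: 0.0301
```

Run:
```python
from look import *
s=sense();p,R=tool(s);print(p.round(4),np.arctan2(R[1,0],R[0,0]),s["finger_gap"],s["ft_force"].round(2))
C=look("o",{"scene":(180,360,50,200)},4,[p])
```

```text
[ 0.42   -0.2251  0.149 ] 1.3509400241932024 0.03008683022147807 [ 0.6  -0.48 -3.3 ]
```

View pics/o_scene.png

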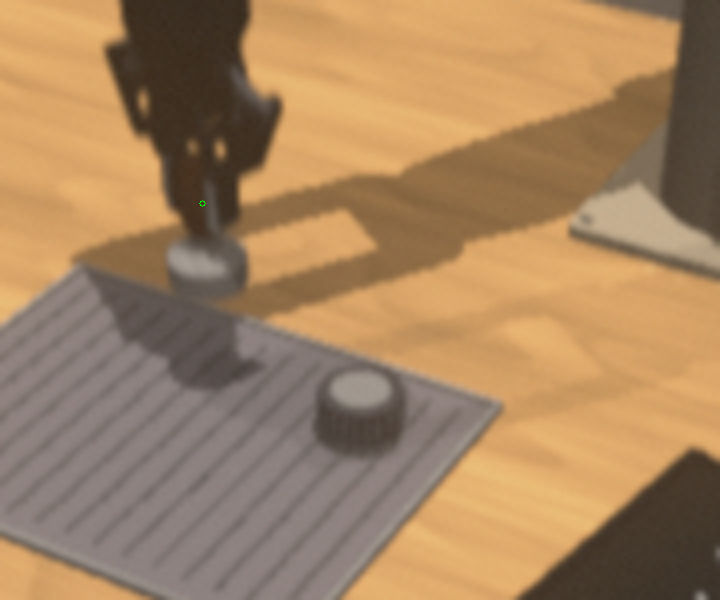

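{"api": "servo_tool", "payload": {
  "targets": [
    {"linear":[0.004,0.03,0.01],"roll":0},
    {"linear":[0.009,0.07,0.01],"roll":0},
    {"linear":[0.014,0.11,0.01],"roll":0},
    {"linear":[0.02,0.15,0.01],"roll":0},
    {"linear":[0.026,0.195,0.01],"roll":0}
  ]
}}

```text
time: 29.4
tcp_pos: [0.4466, -0.0294, 0.1585]
orientation: [-1.306, -1.045, 1.045]
ft_force: [1.2, 0.2, -2.3]
finger_gap: 0.0302
```

{"api": "servo_tool", "payload": {
  "targets": [
    {"linear":[0.006,0.045,-0.0],"roll":0},
    {"linear":[0.011,0.085,-0.01],"roll":0},
    {"linear":[0.015,0.116,-0.03],"roll":0},
    {"linear":[0.017,0.134,-0.05],"roll":0},
    {"linear":[0.017,0.134,-0.07],"roll":0}
  ]
}}

```text
time: 29.9
tcp_pos: [0.4636, 0.1058, 0.0877]
orientation: [-1.303, -1.048, 1.047]
ft_force: [-0.2, -0.8, -3.9]
finger_gap: 0.03
```

{"api": "servo_tool", "payload": {
  "targets": [
    {"linear":[0,0,-0.01],"roll":0},
    {"linear":[0,0,-0.02],"roll":0},
    {"linear":[0,0,-0.025],"roll":0},
    {"linear":[0,0,-0.025],"roll":0}
  ]
}}

```text
time: 30.3
tcp_pos: [0.4637, 0.1028, 0.0631]
orientation: [-1.305, -1.045, 1.045]
ft_force: [0.4, -0.3, -2.2]
finger_gap: 0.0302
```

Run:
```python
from look import *
s=sense();p,R=tool(s);print(p.round(4),np.arctan2(R[1,0],R[0,0]),s["finger_gap"],s["ft_force"].round(2))
C=look("p",{"scene":(290,470,80,230)},4,[p])
```

```text
[0.4637 0.1028 0.0631] 1.3500962626592405 0.03015947339902046 [ 0.41 -0.3  -2.18]
```

View pics/p_scene.png

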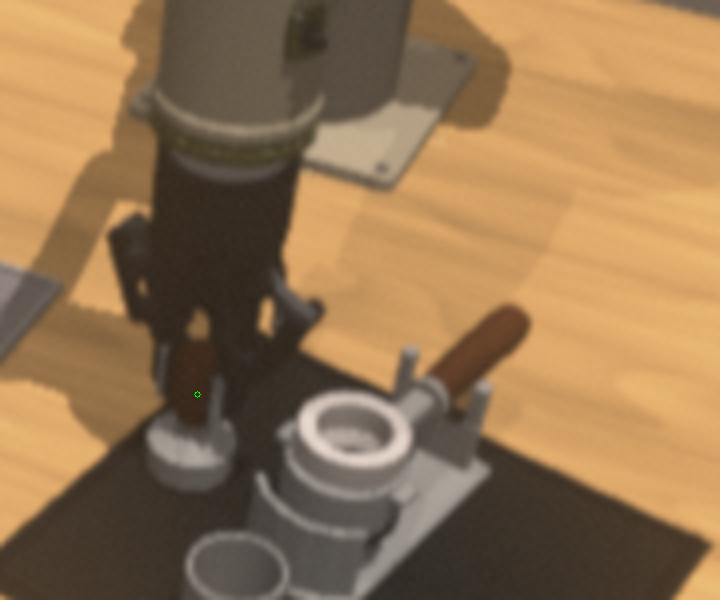

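{"api": "servo_tool", "payload": {
  "targets": [
    {"linear":[0,0,-0.002],"roll":0},
    {"linear":[0,0,-0.003],"roll":0},
    {"linear":[0,0,-0.003],"roll":0}
  ]
}}

```text
time: 30.65
tcp_pos: [0.4641, 0.1033, 0.0606]
orientation: [-1.306, -1.046, 1.045]
ft_force: [-0.1, 0.3, -3.0]
finger_gap: 0.0301
```

{"api": "servo_tool", "payload": {
  "targets": [
    {"linear":[0,0,-0.001],"roll":0},
    {"linear":[0,0,-0.001],"roll":0}
  ]
}}

```text
time: 30.85
tcp_pos: [0.4638, 0.1033, 0.0593]
orientation: [-1.305, -1.046, 1.046]
ft_force: [0.2, -0.1, -3.1]
finger_gap: 0.0298
```

{"api": "servo_tool", "payload": {
  "targets": [
    {"linear":[0,0,-0.001],"roll":0},
    {"linear":[0,0,-0.001],"roll":0}
  ]
}}

```text
time: 31.05
tcp_pos: [0.4638, 0.1034, 0.0582]
orientation: [-1.305, -1.046, 1.046]
ft_force: [0.0, 0.3, -2.7]
finger_gap: 0.0297
```

{"api": "servo_tool", "payload": {
  "targets": [
    {"linear":[0,0,-0.001],"roll":0},
    {"linear":[0,0,-0.001],"roll":0}
  ]
}}

```text
time: 31.25
tcp_pos: [0.464, 0.1034, 0.0581]
orientation: [-1.305, -1.046, 1.046]
ft_force: [-4.6, -1.1, 5.8]
finger_gap: 0.03
```

{"api": "servo_tool", "payload": {
  "targets": [
    {"linear":[0,0,0],"roll":0},
    {"linear":[0,0,0],"roll":0},
    {"linear":[0,0,0],"roll":0},
    {"linear":[0,0,0],"roll":0}
  ],
  "fingers": 0.055
}}

```text
time: 31.65
tcp_pos: [0.464, 0.1033, 0.0573]
orientation: [-1.305, -1.046, 1.046]
ft_force: [-0.2, -0.5, -0.3]
finger_gap: 0.055
```

{"api": "servo_tool", "payload": {
  "targets": [
    {"linear":[0,0,0.02],"roll":0},
    {"linear":[0,0,0.05],"roll":0},
    {"linear":[0,0,0.09],"roll":0}
  ]
}}

```text
time: 31.95
tcp_pos: [0.4622, 0.1032, 0.1464]
orientation: [-1.303, -1.043, 1.048]
ft_force: [1.5, -0.2, -0.2]
finger_gap: 0.0552
```

{"api": "servo_tool", "payload": {
  "targets": [
    {"linear":[-0.01,-0.045,0],"roll":0.0},
    {"linear":[-0.02,-0.09,0],"roll":0},
    {"linear":[-0.03,-0.135,0],"roll":0},
    {"linear":[-0.04,-0.18,-0.01],"roll":0},
    {"linear":[-0.048,-0.216,-0.03],"roll":0}
  ],
  "fingers": 0.085
}}

```text
time: 32.45
tcp_pos: [0.4166, -0.1154, 0.1189]
orientation: [-1.31, -1.048, 1.044]
ft_force: [0.2, -0.4, 0.1]
finger_gap: 0.0851
```

{"api": "servo_tool", "payload": {
  "targets": [
    {"linear":[0,0,-0.02],"roll":0},
    {"linear":[0,0,-0.04],"roll":0},
    {"linear":[0,0,-0.04],"roll":0},
    {"linear":[0,0,-0.04],"roll":0}
  ]
}}

```text
time: 32.85
tcp_pos: [0.4156, -0.1125, 0.0774]
orientation: [-1.304, -1.045, 1.046]
ft_force: [0.2, -0.0, 1.0]
finger_gap: 0.0855
```

Run:
```python
from look import *
s=sense();p,R=tool(s);print(p.round(4),np.arctan2(R[1,0],R[0,0]),s["finger_gap"],s["ft_force"].round(2))
C=look("q",{"scene":(180,470,50,260)},2.7,[p,[.416,-.1125,.043]])
for k in C:
    for n,g,z in(("tamper",(.464,.1035,0),.004),):
        for e in trace(n,k)[:1]: print(k,n,e["score"],e["extent"],fit(n,[(C[k],e["mask"].astype(float))],g,z,0))
```

```text
[ 0.4156 -0.1125  0.0774] 1.3510909341667938 0.08550804763639974 [ 0.15 -0.03  0.95]
scene tamper 0.81 [328.9, 169.2, 349.7, 205.1] (array([0.46375155, 0.10330423, 0.        ]), np.float64(0.06742185276898216))
```

View pics/q_scene.png

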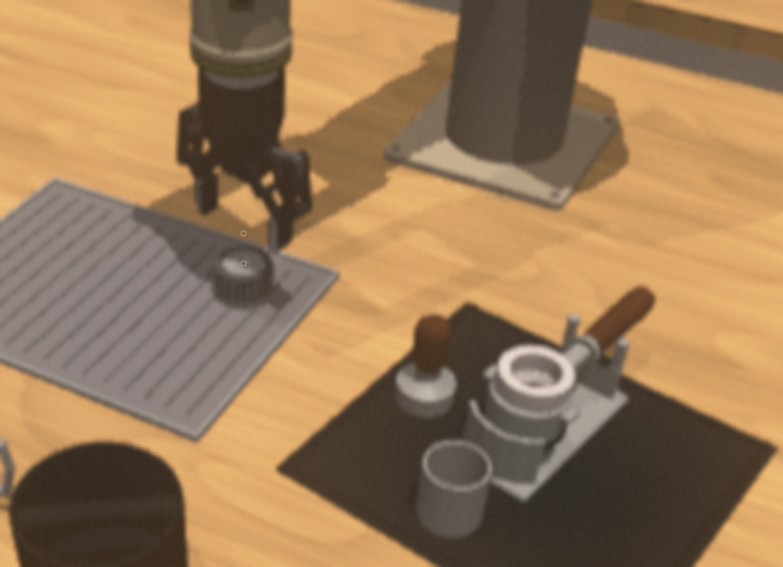

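{"api": "servo_tool", "payload": {
  "targets": [
    {"linear":[0,0,-0.015],"roll":0},
    {"linear":[0,0,-0.03],"roll":0},
    {"linear":[0,0,-0.045],"roll":0},
    {"linear":[0,0,-0.052],"roll":0},
    {"linear":[0,0,-0.052],"roll":0}
  ]
}}

```text
time: 33.45
tcp_pos: [0.4157, -0.1123, 0.0252]
orientation: [-1.304, -1.046, 1.046]
ft_force: [0.7, -0.5, -0.7]
finger_gap: 0.085
```

{"api": "servo_tool", "payload": {
  "targets": [
    {"linear":[0,0,0],"roll":0},
    {"linear":[0,0,0],"roll":0},
    {"linear":[0,0,0],"roll":0},
    {"linear":[0,0,0],"roll":0},
    {"linear":[0,0,0],"roll":0}
  ],
  "fingers": 0.048
}}

```text
time: 33.95
tcp_pos: [0.4169, -0.1131, 0.0268]
orientation: [-1.307, -1.047, 1.045]
ft_force: [-2.2, 0.3, 7.2]
finger_gap: 0.0561
```

{"api": "servo_tool", "payload": {
  "targets": [
    {"linear":[0,0,0],"roll":0},
    {"linear":[0,0,0.01],"roll":0},
    {"linear":[0,0,0.03],"roll":0},
    {"linear":[0,0,0.06],"roll":0},
    {"linear":[0,0,0.09],"roll":0}
  ]
}}

```text
time: 34.45
tcp_pos: [0.4152, -0.1124, 0.1165]
orientation: [-1.304, -1.045, 1.046]
ft_force: [0.8, -0.3, -2.9]
finger_gap: 0.0564
```

Run:
```python
from look import *
s=sense();p,R=tool(s);print(p.round(4),np.arctan2(R[1,0],R[0,0]),s["finger_gap"],s["ft_force"].round(2))
C=look("r",{"scene":(180,360,50,200)},4,[p])
```

```text
[ 0.4152 -0.1124  0.1165] 1.3510019554065 0.056428356669160185 [ 0.75 -0.33 -2.9 ]
```

View pics/r_scene.png

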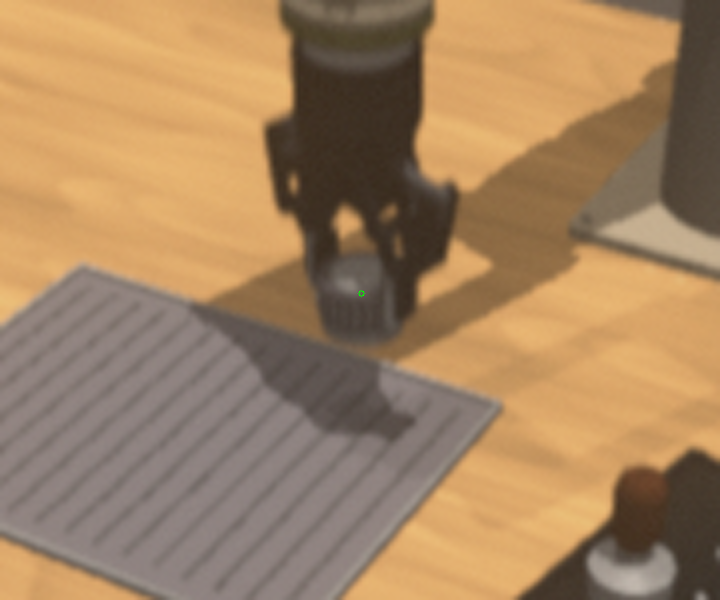

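{"api": "servo_tool", "payload": {
  "targets": [
    {"linear":[0.003,0.015,0.03],"roll":-0.14},
    {"linear":[0.01,0.045,0.06],"roll":-0.28},
    {"linear":[0.018,0.08,0.06],"roll":-0.42},
    {"linear":[0.026,0.12,0.06],"roll":-0.56},
    {"linear":[0.036,0.16,0.06],"roll":-0.7}
  ]
}}

```text
time: 35.0
tcp_pos: [0.451, 0.0437, 0.1763]
orientation: [-1.508, -0.519, 0.517]
ft_force: [1.0, -0.2, -3.2]
finger_gap: 0.056
```

{"api": "servo_tool", "payload": {
  "targets": [
    {"linear":[0.009,0.04,0],"roll":-0.14},
    {"linear":[0.018,0.08,0],"roll":-0.28},
    {"linear":[0.027,0.12,0],"roll":-0.42},
    {"linear":[0.036,0.16,0],"roll":-0.56},
    {"linear":[0.045,0.2,0],"roll":-0.7}
  ]
}}

```text
time: 35.5
tcp_pos: [0.4958, 0.2442, 0.1757]
orientation: [-1.571, 0.029, -0.03]
ft_force: [0.9, -0.2, -2.3]
finger_gap: 0.0559
```

{"api": "servo_tool", "payload": {
  "targets": [
    {"linear":[0.008,0.035,0],"roll":-0.12},
    {"linear":[0.011,0.051,-0.01],"roll":-0.17},
    {"linear":[0.011,0.051,-0.03],"roll":-0.17},
    {"linear":[0.011,0.051,-0.06],"roll":-0.17},
    {"linear":[0.011,0.051,-0.09],"roll":-0.17}
  ]
}}

```text
time: 36.0
tcp_pos: [0.5071, 0.2939, 0.0852]
orientation: [-1.564, 0.157, -0.159]
ft_force: [-0.0, 0.4, -3.5]
finger_gap: 0.0562
```

{"api": "servo_tool", "payload": {
  "targets": [
    {"linear":[0,0,-0.02],"roll":0},
    {"linear":[0,0,-0.04],"roll":0},
    {"linear":[0,0,-0.05],"roll":0},
    {"linear":[0,0,-0.05],"roll":0}
  ]
}}

```text
time: 36.4
tcp_pos: [0.5055, 0.2927, 0.0338]
orientation: [-1.567, 0.161, -0.156]
ft_force: [0.1, -0.0, -2.9]
finger_gap: 0.0562
```

Run:
```python
from look import *
s=sense();p,R=tool(s);print(p.round(4),np.arctan2(R[1,0],R[0,0]),s["finger_gap"],s["ft_force"].round(2))
C=look("s",{"scene":(290,470,80,230)},4,[p])
```

```text
[0.5055 0.2927 0.0338] -0.20175893717299845 0.05624734342745716 [ 0.1  -0.03 -2.9 ]
```

View pics/s_scene.png

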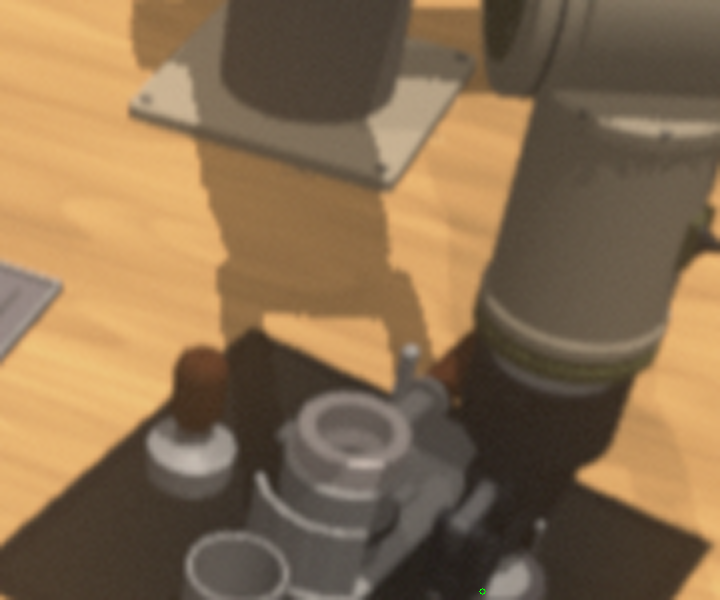

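Run:
```python
from look import *
s=sense();p,R=tool(s);print(p.round(4),np.arctan2(R[1,0],R[0,0]),s["finger_gap"],s["ft_force"].round(2))
C=look("t",{"scene":(330,490,150,290),"top":(120,280,180,330)},4.2,[p])
for k in C:
    for n,g,z in(("leveller",(.508,.298,0),.013),):
        for e in trace(n,k)[:1]: print(k,n,e["score"],e["extent"],fit(n,[(C[k],e["mask"].astype(float))],g,z,0))
```

```text
[0.5065 0.2932 0.0352] -0.20176275087088788 0.05596444222835635 [-0.47  0.09 -3.16]
scene leveller 0.86 [403.3, 214.0, 426.3, 246.0] (array([0.50527439, 0.29726138, 0.        ]), np.float64(0.5418969242294289))
top leveller 0.5 [228.0, 253.2, 246.6, 274.3] (array([0.508, 0.298, 0.   ]), np.float64(1.0))
```

View pics/t_scene.png

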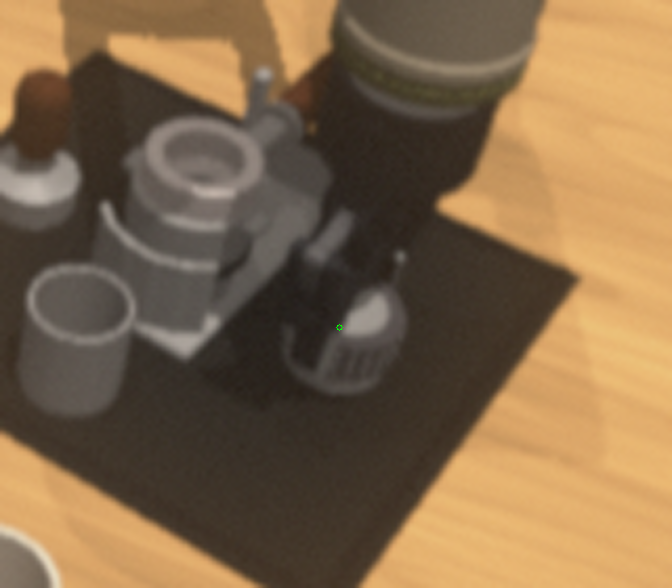

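View pics/t_top.png

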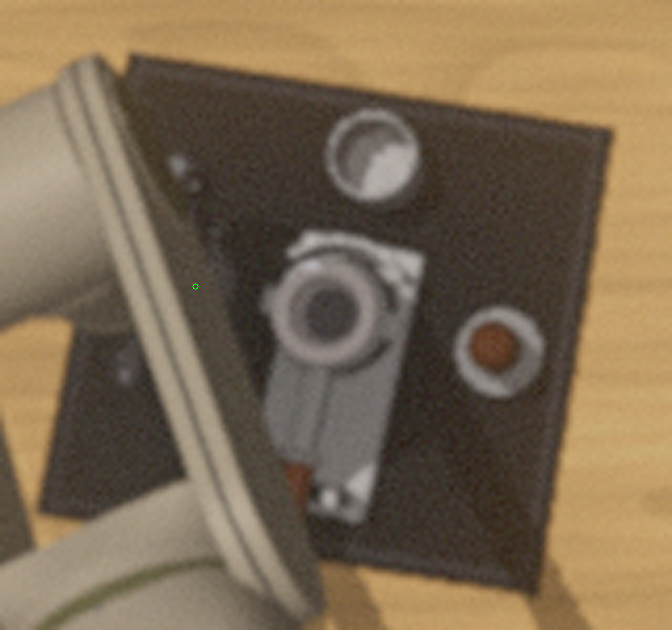

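{"api": "servo_tool", "payload": {
  "targets": [
    {"linear":[0.002,0.004,0],"roll":0},
    {"linear":[0.002,0.004,-0.004],"roll":0},
    {"linear":[0.002,0.004,-0.007],"roll":0},
    {"linear":[0.002,0.004,-0.007],"roll":0}
  ]
}}

```text
time: 37.05
tcp_pos: [0.5083, 0.2971, 0.0275]
orientation: [-1.566, 0.159, -0.157]
ft_force: [0.5, 0.2, -3.8]
finger_gap: 0.0559
```

{"api": "servo_tool", "payload": {
  "targets": [
    {"linear":[0,0,-0.001],"roll":0},
    {"linear":[0,0,-0.001],"roll":0}
  ]
}}

```text
time: 37.25
tcp_pos: [0.5087, 0.2973, 0.0271]
orientation: [-1.565, 0.159, -0.158]
ft_force: [-0.5, 0.8, -2.9]
finger_gap: 0.0561
```

{"api": "servo_tool", "payload": {
  "targets": [
    {"linear":[0,0,-0.001],"roll":0},
    {"linear":[0,0,-0.001],"roll":0}
  ]
}}

```text
time: 37.45
tcp_pos: [0.5089, 0.2973, 0.0263]
orientation: [-1.565, 0.158, -0.158]
ft_force: [0.2, -0.5, -2.7]
finger_gap: 0.0561
```

{"api": "servo_tool", "payload": {
  "targets": [
    {"linear":[0,0,-0.001],"roll":0},
    {"linear":[0,0,-0.001],"roll":0}
  ]
}}

```text
time: 37.65
tcp_pos: [0.5088, 0.2973, 0.0252]
orientation: [-1.565, 0.159, -0.158]
ft_force: [0.8, -0.4, -2.8]
finger_gap: 0.056
```

{"api": "servo_tool", "payload": {
  "targets": [
    {"linear":[0,0,-0.001],"roll":0},
    {"linear":[0,0,-0.001],"roll":0}
  ]
}}

```text
time: 37.85
tcp_pos: [0.5089, 0.2975, 0.0249]
orientation: [-1.565, 0.158, -0.158]
ft_force: [-3.3, -1.7, 3.3]
finger_gap: 0.0558
```

Contact; release and rise, then move clear.

{"api": "servo_tool", "payload": {
  "targets": [
    {"linear":[0,0,0],"roll":0},
    {"linear":[0,0,0],"roll":0},
    {"linear":[0,0,0],"roll":0},
    {"linear":[0,0,0],"roll":0}
  ],
  "fingers": 0.08
}}

```text
time: 38.25
tcp_pos: [0.509, 0.2974, 0.0244]
orientation: [-1.565, 0.158, -0.159]
ft_force: [0.2, 0.1, 0.1]
finger_gap: 0.0802
```

{"api": "servo_tool", "payload": {
  "targets": [
    {"linear":[0,0,0.02],"roll":0},
    {"linear":[0,0,0.05],"roll":0},
    {"linear":[0,0,0.09],"roll":0},
    {"linear":[0,0,0.13],"roll":0},
    {"linear":[0,0,0.17],"roll":0}
  ]
}}

```text
time: 38.75
tcp_pos: [0.5086, 0.2972, 0.1958]
orientation: [-1.565, 0.158, -0.158]
ft_force: [0.3, 0.6, -0.4]
finger_gap: 0.0798
```

{"api": "servo_tool", "payload": {
  "targets": [
    {"linear":[-0.02,0.04,0.01],"roll":0},
    {"linear":[-0.04,0.08,0.02],"roll":0},
    {"linear":[-0.06,0.12,0.03],"roll":0},
    {"linear":[-0.08,0.16,0.04],"roll":0},
    {"linear":[-0.1,0.2,0.04],"roll":0}
  ]
}}

```text
time: 39.25
tcp_pos: [0.4086, 0.4995, 0.2366]
orientation: [-1.562, 0.157, -0.16]
ft_force: [1.3, -0.5, -0.0]
finger_gap: 0.0799
```

{"api": "servo_tool", "payload": {
  "targets": [
    {"linear":[-0.04,0.02,0],"roll":0},
    {"linear":[-0.08,0.04,0],"roll":0},
    {"linear":[-0.12,0.05,0],"roll":0},
    {"linear":[-0.12,0.05,0],"roll":0},
    {"linear":[-0.12,0.05,0],"roll":0}
  ]
}}

```text
time: 39.75
tcp_pos: [0.2881, 0.5477, 0.2344]
orientation: [-1.565, 0.156, -0.157]
ft_force: [0.9, -0.1, 0.3]
finger_gap: 0.0798
```

Run:
```python
from look import *
s=sense();p,R=tool(s);print(p.round(4),s["time"],s["finger_gap"],s["ft_force"].round(2))
C=look("u",{"scene":(300,490,130,280),"top":(120,280,180,330)},4.1,[])
st={}
for k in C:
  for n,g,z,yw in(("stand",(.487,.201,-.225),.004,1),("portafilter",(.486,.201,-.225),.044,1),("funnel",(.486,.201,0),.068,0),("tamper",(.464,.1035,0),.004,0),("leveller",(.509,.298,0),.004,0),("dosing_cup",(.584,.178,0),.004,0)):
    for e in trace(n,k)[:1]:
        f,c=fit(n,[(C[k],e["mask"].astype(float))],g,z,yw)
        d=f[:2]-[.4865,.201]; a=-.226; print(k,n,round(e["score"],2),f.round(4),round(c,3),"stand frame",(np.array([[np.cos(a),np.sin(a)],[-np.sin(a),np.cos(a)]])@d).round(4))
```

```text
[0.2881 0.5477 0.2344] 39.75 0.07976034119984439 [ 0.89 -0.1   0.32]
scene stand 0.58 [ 0.4866  0.1995 -0.2295] 0.431 stand frame [ 0.0004 -0.0014]
scene portafilter 0.67 [ 0.4853  0.2012 -0.2269] 0.489 stand frame [-0.0012 -0.0001]
scene funnel 0.76 [0.4848 0.2009 0.    ] 0.096 stand frame [-0.0016 -0.0004]
scene tamper 0.76 [0.4617 0.103  0.    ] 0.151 stand frame [-0.0022 -0.101 ]
scene leveller 0.67 [0.5107 0.2994 0.    ] 0.064 stand frame [0.0016 0.1013]
scene dosing_cup 0.67 [0.5827 0.1776 0.    ] 0.056 stand frame [ 0.099  -0.0013]
top stand 0.79 [ 0.4879  0.2028 -0.2252] 0.469 stand frame [0.001  0.0021]
top portafilter 0.69 [ 0.4874  0.2021 -0.2387] 0.367 stand frame [0.0006 0.0013]
top funnel 0.67 [0.4841 0.2037 0.    ] 0.232 stand frame [-0.0029  0.0021]
top tamper 0.75 [0.464  0.1054 0.    ] 0.057 stand frame [-0.0005 -0.0982]
top leveller 0.97 [0.5106 0.3018 0.    ] 0.052 stand frame [0.0009 0.1037]
top dosing_cup 0.86 [0.5839 0.1819 0.    ] 0.048 stand frame [0.0992 0.0032]
```

View pics/u_scene.png

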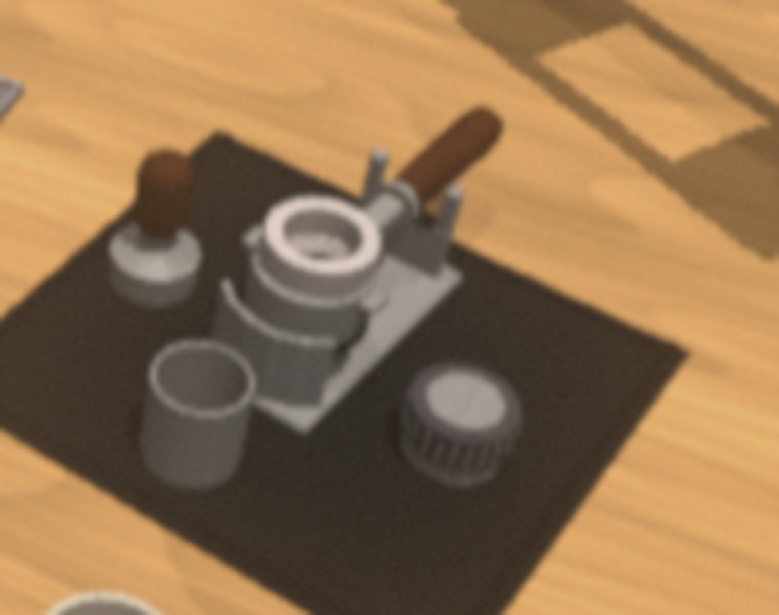

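View pics/u_top.png

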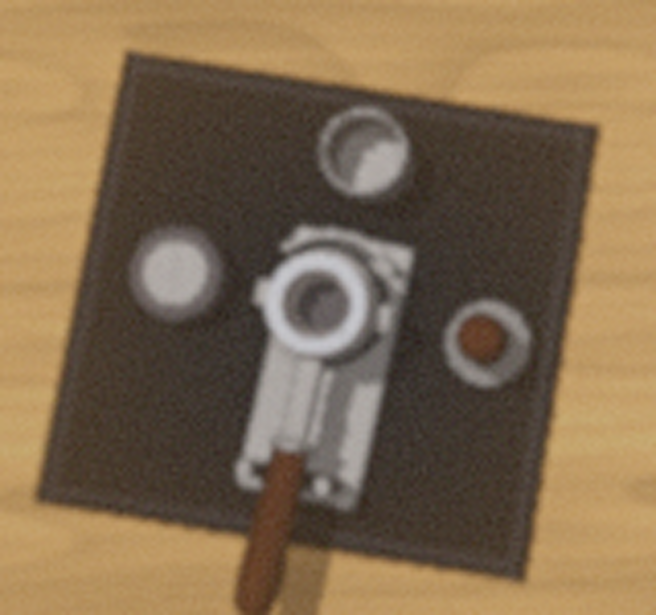

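All five tools are upright and in place, and the arm is clear of them. I'm handing in.

```bash
python3 -c "
from plant import *
print(hand_in())"
```

```text
the job is handed in; nothing more can be done
None
```

The tamping station is set up and the job is handed in at about 40 s of the 120 s. The portafilter is on the stand with its handle in the fork, and the dosing funnel is seated on its basket. The tamper is to the right, the leveller to the left and the dosing cup behind. Each tool was lowered until the wrist force showed contact, then released.

**Positions:** the last pictures from both cameras put each tool within about 4 mm of its target in the stand's frame:

| Tool | Measured (x, y) | Target (x, y) |
|---|---|---|
| Portafilter | within 2 mm of the pad's axis, yaw within about 0.015 rad | on the axis |
| Funnel | within about 4 mm of the portafilter's centre | on the basket |
| Tamper | about -1, -100 mm | 0, -100 mm |
| Leveller | about +1, +102 mm | 0, +100 mm |
| Dosing cup | about +99, +1 mm | +100, 0 mm |

All five look upright in both views, and the gripper is open and clear of them.

**Where checks disagreed or were weak:**
- The two cameras differ by 2–4 mm in y, apart from the portafilter, which is roughly the calibration error.
- In the last check the portafilter and stand outlines fitted poorly because other things hide them. For these I rely on the better fits made earlier: the stand before anything was on it, and the portafilter before the funnel went on.
- I did not measure the milk jug, knock box and cup again at the end. No move went near them.

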